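Set the joint between enamel plates

ROBOT

A 7-joint arm with a two-finger parallel gripper is mounted at the origin on the work surface. World frame = base frame: x ahead of the robot, y to its left, z up, the work surface at z = 0. Lengths are in m, angles in rad, forces in N, time in s.
With the tool pointing down it reaches from about 0.35 to 0.9 m from the base axis. Payload 8.1 kg.
Tool frame: the origin (TCP) lies on the centre line of the jaws, within the pads' length; the fingertips stand 14 mm ahead of it and the grasp point (between the pads) lies 5 mm behind it; z points along the fingers, y is the direction in which the jaws open and shut (so a half turn about z gives the same grasp; the last joint's range is limited). The gripper opens to 92 mm and grips with 3 to 60 N. Pads are 19 mm wide; open, the fingers measure 130 mm over their backs; the gripper's body (75 mm by 190 mm) begins 47 mm behind the grasp point.
Start: joints at [1.217, 0.434, 0.025, 1.573, -0.012, 1.134, -0.075], TCP at [0.155, -0.605, 0.241] pointing down, gripper open.
Joint ranges: [-2.62, 2.62], [-0.44, 2.09], [-1.27, 1.32], [0.08, 2.57], [-1.32, 4.46], [0.12, 2], [-2.74, 2.74]. Speed limits (rad/s): [2.22, 2.22, 3.01, 3.01, 3.14, 3.14, 3.14].

INTERFACE

Orientations are given as a rotation vector (axis times angle).
In Python, from cell import arm, optics gives the robot as it stands.
- The arm moves only by the shell command python3 -m creep 'ROWS' [FORCE]. ROWS is JSON, a list of rows, each an object with "translation": the shift along the tool's x, y, z in m, a list of three; "rot": the turn, a rotation vector about the tool's x, y, z in degrees, a list of three; "jaw": the finger opening in m, from 0 to 0.0918. In form: [{"translation": [x, y, z], "rot": [wx, wy, wz], "jaw": jaw}, ...]. A call has 1 to 12 rows; each row shifts and turns the commanded pose from where the row before left it, along the tool's axes as they then stand; what a row does not reach is not made up. A row lasts 1/12 s, in which the tool goes at most 41.7 mm and 7.16 degrees, less where a joint would pass 70% of its speed; a pose out of reach is approached as far as the arm can. A call is refused whole if a number of a shift passes 0.0417 or a number of a turn 7.16, either way. A call with a gripper value outside its range is refused whole. The fingers move at their own pace and stop on an object; FORCE is the grip in N (left out, the last holds). Time passes only in rows, so rows that do not move let the fingers close. It gives the time, the measured TCP pose, the force and the opening at its end, in the units of the state.
- arm.observe(): the state, without advancing time (a new reading comes with each control period).
- optics.get_image(name): name is "scene" or "top" or "wrist"; returns the picture (480x640x3 uint8, red, green, blue); there is no depth.
- optics.camera_info(name): a dict with "fx", "fy", "cx", "cy" (pixels), "k1" (the pictures are not rectified: a ray, as slopes to the right and down, at radius r is drawn at 1 + k1 r^2 times it, then the intrinsics apply), "R" (3x3) and "t" (3): a world point X has camera coordinates R X + t. Camera axes: x right, y down, z forward; pixel columns grow to the right and rows downward; lengths in m; the calibration is good to about 2 mm. A picture is of the moment at which its call begins: read the wrist's pose just before it. camera_info takes no time and is no camera call; for the wrist camera it gives the pose at the moment of the call.
- arm.sign_off(): hands the job in, once; it reports no verdict.
Trained networks look in the newest picture that a camera, given by its name, has taken for a name from the list of things; names that differ only in an ending like _2 or _b are one class to them, and where a whole thing is asked for, a point or a joint stands for the part that bears it (a point fixed in the world has none). Each returns a list of dicts, best first, with "score" (0 to 1); they miss things now and then, are a little off and sometimes report something else, mostly with a low value. They report only what shows in the picture. A call takes as long as a camera call. They do not tell look-alikes from the thing itself.
- optics.boxes_of(camera, thing): "location" ([column, row] in pixels, amid what is visible of it).
- optics.pinpoint(camera, thing): "location" ([column, row] in pixels: a listed point, or the origin of a listed thing).
The state is a dict: "clock": time; "joints": joint angles; "dq": joint speeds; "joint_efforts": joint torques, N m; "position": TCP position; "ee_rot": TCP orientation; "force": force on the tool from outside, world axes, zero at the start; "ft_torque": the same for the moment, N m; "width": opening from 0.0 (shut) to 1.0 (fully open).
Only numpy, scipy, OpenCV 4.12 (cv2) and the standard library are available. Lean on these libraries where they do the work, as an engineer would, in place of code of your own. Each camera call takes 0.05 s, during which the arm holds its last target.

TASK

On the setting-out board, first pump the sprung lever of the suction lifter on the loose middle plate through three full strokes, down to its stop and fully up again each time, so that the cup bites. Then take the spacer from its rack and slide it fully down, shoulders resting on the plates, into the one gap beside the middle plate that is already wide enough; do not force it into the tight one, and leave the tin, the screwdriver and the stack of blanks alone. Finally take the lifter's handle, push the middle plate firmly flush against the spacer so that the spacer is squeezed against the end plate, the plate staying flat, square and in line with the row, and finish while still holding it pressed there.

Things in the scene. Friction and masses are not known exactly. Their poses are not given: they have to be found in the camera images.
- board: Fixed white-faced setting-out board, 170 (x) x 410 (y) x 18 mm high; origin at the centre of its underside, z up. The row of three plates runs along its y axis. May be turned up to 0.25 rad.
- plate_wide: Green enamel end plate fixed on the board at one end of the row (either end), 120 (x) x 70 (y) x 20 mm; origin at the centre of its underside, axes as the board's. Its centre lies 120 mm along y from the board's, so that the gap between it and the middle plate is tight (4 to 6 mm).
- plate_narrow: Green enamel end plate fixed on the board at the other end of the row, 120 (x) x 50 (y) x 20 mm; origin at the centre of its underside, axes as the board's; centre 120 mm from the board's. The gap between it and the middle plate is the wide one (14 to 16 mm).
- middle_plate: Loose green enamel plate lying on the board between the end plates, 120 (x) x 160 (y) x 20 mm, about 0.55 kg with the suction lifter that is fixed on it; origin at the centre of the plate's underside, z up, axes nearly the board's. On it: a round black rubber cup of 96 mm, 6 mm high; the upright black handle; and on the -x side of the handle the pump lever. All three plates' tops are at the same height, 38 mm above the table.
- lifter_handle (a point): Centre of the top of the lifter's upright handle, a post 26 (x) x 28 (y) mm and straight from 20 to 75 mm above the plate's top; the point is 75 mm above the plate's top, 16 mm to +x of the plate's centre. Best gripped across y (28 mm), from above. Sliding the plate takes 3 to 9 N; about 16 N sideways at the handle squeezes the spacer enough.
- pump (a joint): Angle of the lifter's pump lever, rad: 0 fully up (sprung, returns by itself), 0.42 at its lower stop, where the lever is level. A stroke counts as full past 0.36 and as let up below 0.05. It takes about 2 N at the pad to start and 8 N at the bottom.
- pump_pad (a point): Centre of the top face of the lever's press pad, 28 (along the lever) x 36 (y) mm, 8 mm thick. The lever's hinge lies along the plate's y, 5 mm to -x of the plate's centre and 38 mm above the plate's top; the pad's centre is 42 mm to -x of the hinge along the lever, which rises at 0.4 rad when up. From fully up to the stop the pad's centre goes 17 mm down and 5 mm to -x.
- spacer: Loose white plastic spacer, 0.1 kg: a blade 80 (x) x 10 mm thick (y), 16 mm deep, its lowest 6 mm only 7 mm thick, and above it a grip block 60 (x) x 26 (y) x 40 mm high whose underside forms the shoulders. Origin at the centre of the blade's underside, z up; shoulders at z = 16 mm, top at z = 56 mm. Grip the block across y. Fully home its origin is 22 mm above the board's underside.
- rack: Fixed wooden rack, 120 (x) x 74 (y) x 30 mm high, with a slot 90 x 14 mm along x in which the spacer's blade stands, shoulders on the rack's top, its axes as the rack's; origin at the centre of the underside.
- tin: Bystander: closed metal can, 70 mm across, 90 mm high; origin at the centre of its underside. Leave alone.
- screwdriver: Bystander: screwdriver lying on the table to the left. Leave alone.
- blanks: Bystander: stack of steel blanks, 80 x 80 x 36 mm; origin at the centre of its underside. Leave alone.
Not all that is in view belongs to the job. There is more than one size of the spacer; the job needs the largest.

How it is judged:
On the way, in this order (a step that is already met when the one before it is completed fails the run):
1. first full down-stroke of the pump lever (value of joint pump above 0.36 rad), for 0.02 s.
2. lever let fully up after the first stroke (value of joint pump below 0.05 rad), for 0.02 s.
3. second full down-stroke of the pump lever (value of joint pump above 0.36 rad), for 0.02 s.
4. lever let fully up after the second stroke (value of joint pump below 0.05 rad), for 0.02 s.
5. third full down-stroke of the pump lever (value of joint pump above 0.36 rad), for 0.02 s.
6. lever let fully up after the third stroke (value of joint pump below 0.05 rad), for 0.02 s.
7. spacer fully down in the wide gap, its shoulders on the plates (z of spacer in the frame of board between 0.016 and 0.026 m and angle between spacer's own z axis and vertical below 0.08 rad and x of spacer in the frame of middle_plate between -0.03 and 0.03 m and horizontal distance between spacer and plate_narrow below 0.055 m and horizontal distance between spacer and middle_plate below 0.105 m), for 0.2 s.
At the end, for the whole second after the job is handed in: Held by the fingers (over 2 N), the middle plate squeezes the spacer, home within 4 mm and upright in the wide gap, against the narrow end plate (over 3 N), at rest, flat and square within 0.04 rad, down within 3 mm, within 20 mm of the row's line; pump lever up (all of step 7 and contact force between middle_plate and spacer above 3 N and contact force between spacer and plate_narrow above 3 N and contact force between middle_plate and the fingers above 2 N and angle between the y axis of middle_plate and the y axis of plate_narrow, either way round below 0.04 rad and angle between middle_plate's own z axis and vertical below 0.04 rad and z of middle_plate in the frame of board below 0.021 m and x of middle_plate in the frame of board between -0.02 and 0.02 m and linear speed of middle_plate below 0.02 m/s and value of joint pump below 0.1 rad); the arm keeps its last pose, push and grip.
It fails at once if the spacer is forced against the wide end plate, at the tight gap (over 12 N) (contact force between spacer and plate_wide above 12 N).
It fails at once if the tin is pushed away (over 30 mm) (distance of tin from where it was at the start of the episode above 0.03 m).
It fails at once if the screwdriver is pushed away (over 30 mm) (distance of screwdriver from where it was at the start of the episode above 0.03 m).
It fails at once if the blanks is pushed away (over 30 mm) (distance of blanks from where it was at the start of the episode above 0.03 m).
It also fails if it takes over 64 s, if anything falls off the work surface, if the arm or the gripper's body presses on something with over 40 N, if the wrist force passes 120 N, or if a joint passes its speed limit or range.

## Working session

There is one attempt and no reset: what is moved stays moved. The work goes in short steps, Python scripts to look and compute and a shell command to move; the robot and the scene stay as the last step left them, time stands still between calls to the robot, and variables do not carry over. Pictures are saved under pics/ and viewed, and the job is handed in when it is done.

```bash
ls; mkdir -p pics; python3 - <<'E'
from cell import arm, optics
import cv2,json
s=arm.observe(); print(s)
for n in ["scene","top","wrist"]:
    im=optics.get_image(n); cv2.imwrite(f"pics/a_{n}.png",im[:,:,::-1]); print(n,optics.camera_info(n))
E
```

```text
pics
{'clock': 0.0, 'joints': array([ 1.21738132,  0.43521948,  0.02495775,  1.57411023, -0.01158967,
        1.13398533, -0.07510414]), 'dq': array([ 0.00164239, -0.00013567, -0.00084239,  0.00320094, -0.00121198,
        0.00170291,  0.00136727]), 'joint_efforts': array([ 9.28384070e-04, -6.67837501e+01,  9.85573791e-01, -3.14466083e+01,
       -6.04908471e-02,  4.26350115e-02,  1.75963023e-04]), 'position': array([ 0.15494973, -0.60497846,  0.23994187]), 'ee_rot': array([-3.11540383e+00, -3.92667687e-01,  5.36030349e-04]), 'force': array([ 0.6505174 , -0.48209645,  0.33505079]), 'ft_torque': array([0.00650275, 0.01804244, 0.00726755]), 'width': 0.9994364078823125}
scene {'fx': 612.9042841009953, 'fy': 612.9042841009953, 'cx': 328.6446013356889, 'cy': 232.30191397851235, 'k1': 0.0007739250241897445, 'R': array([[ 0.81297826,  0.58228559,  0.00313719],
       [ 0.49375485, -0.68649709, -0.53378637],
       [-0.30866244,  0.43550572, -0.84561355]]), 't': array([-0.45768584, -0.20647401,  1.77604141])}
top {'fx': 569.1318689922946, 'fy': 569.1318689922946, 'cx': 319.79240774198, 'cy': 245.33321257169035, 'k1': -0.12201328753555467, 'R': array([[ 2.39822455e-02, -9.99711906e-01,  9.78304345e-04],
       [-9.86840741e-01, -2.38299821e-02, -1.59929623e-01],
       [ 1.59906861e-01,  2.87004090e-03, -9.87127934e-01]]), 't': array([0.0207974 , 0.56773292, 1.28801104])}
wrist {'fx': 335.7981561847002, 'fy': 335.7981561847002, 'cx': 321.198006597092, 'cy': 232.78182424731085, 'k1': 0.018260381506048487, 'R': array([[ 2.48151306e-01, -9.68720985e-01, -7.62608530e-04],
       [-9.21650221e-01, -2.36335744e-01,  3.07743864e-01],
       [-2.98298171e-01, -7.56641836e-02, -9.51468934e-01]]), 't': array([-0.62491233, -0.03745104,  0.3915256 ])}
```

View pics/a_scene.png

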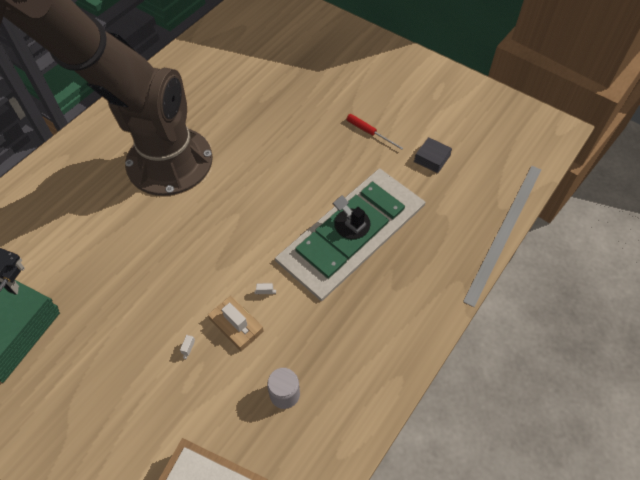

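View pics/a_top.png

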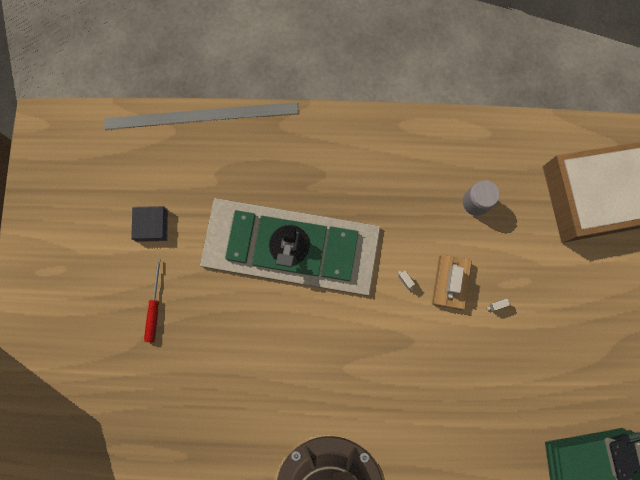

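```bash
cat > h.py <<'E'
import numpy as np,cv2
from cell import arm,optics
from scipy.spatial.transform import Rotation as Rn
def ray(info,p):
    xd=np.array([(p[0]-info['cx'])/info['fx'],(p[1]-info['cy'])/info['fy']]); x=xd.copy()
    for _ in range(20): x=xd/(1+info['k1']*(x@x))
    d=info['R'].T@np.array([x[0],x[1],1]); o=-info['R'].T@info['t']; return o,d/np.linalg.norm(d)
def onz(info,p,z):
    o,d=ray(info,p); return o+d*(z-o[2])/d[2]
def tri(l):
    A=np.zeros((3,3));b=np.zeros(3)
    for info,p in l:
        o,d=ray(info,p);P=np.eye(3)-np.outer(d,d);A+=P;b+=P@o
    X=np.linalg.solve(A,b); res=[np.linalg.norm(np.cross(X-ray(i,p)[0],ray(i,p)[1])) for i,p in l]
    return X,res
def proj(info,X):
    c=info['R']@np.array(X)+info['t'];x=c[:2]/c[2];x=x*(1+info['k1']*(x@x))
    return x*info['fx']+[info['cx'],info['cy']]
E
python3 - <<'E'
from h import *
for c in ["top","scene"]:
    for t in ["board","plate_wide","plate_narrow","middle_plate","lifter_handle","pump_pad","spacer","rack","tin","blanks","screwdriver"]:
        print(c,t,[(np.round(d['location']).astype(int).tolist(),round(d['score'],2)) for d in optics.pinpoint(c,t)][:4])
E
```

```text
top board []
top plate_wide [([337, 254], 0.85)]
top plate_narrow [([238, 237], 0.88)]
top middle_plate [([293, 249], 0.69)]
top lifter_handle [([287, 230], 0.6)]
top pump_pad [([282, 260], 0.62)]
top spacer [([453, 284], 0.95), ([408, 281], 0.67), ([497, 304], 0.48)]
top rack [([450, 283], 0.72)]
top tin [([477, 198], 0.93)]
top blanks [([153, 220], 0.75)]
top screwdriver [([153, 300], 0.97), ([287, 257], 0.49)]
scene board []
scene plate_wide [([324, 257], 0.83)]
scene plate_narrow [([383, 198], 0.72)]
scene middle_plate [([351, 226], 0.78)]
scene lifter_handle [([357, 212], 0.82)]
scene pump_pad [([338, 204], 0.72)]
scene spacer [([235, 322], 0.66), ([190, 347], 0.52), ([265, 292], 0.5)]
scene rack [([236, 327], 0.7)]
scene tin [([282, 391], 0.88)]
scene blanks [([430, 161], 0.91)]
scene screwdriver [([373, 137], 0.75)]
```

The top view shows the board with the narrow plate at (238,237), the wide plate at (337,254) and the lifter at (287,240). Spacer candidates in the top view:
- In the rack at (453,284), the largest.
- On the table at (408,281), small.
- On the table at (497,304), small.

The rack one matches the description, so next I'll measure it and take a close crop.

```bash
python3 - <<'E'
from h import *
it=optics.camera_info("top"); isc=optics.camera_info("scene")
im=cv2.imread("pics/a_top.png")
c=cv2.resize(im[230:330,390:520],None,fx=6,fy=6,interpolation=cv2.INTER_CUBIC); cv2.imwrite("pics/b_rack.png",c)
c=cv2.resize(im[190:305,195:390],None,fx=4,fy=4,interpolation=cv2.INTER_CUBIC); cv2.imwrite("pics/b_board.png",c)
P={"plate_wide":([337,254],[324,257]),"plate_narrow":([238,237],[383,198]),"middle":([293,249],[351,226]),"handle":([287,230],[357,212]),"pad":([282,260],[338,204]),"spacer":([453,284],[235,322]),"rack":([450,283],[236,327]),"tin":([477,198],[282,391]),"blanks":([153,220],[430,161])}
for k,(a,b) in P.items():
    X,r=tri([(it,a),(isc,b)]); print(k,X.round(4),np.round(r,4))
hsv=cv2.cvtColor(im,cv2.COLOR_BGR2HSV)
m=cv2.inRange(hsv,(55,80,20),(95,255,255)); m[:, 400:]=0; m[:190]=0;m[310:]=0
n,l,st,ce=cv2.connectedComponentsWithStats(m)
for i in range(1,n):
    if st[i,4]>200:
        cs,_=cv2.findContours((l==i).astype(np.uint8),cv2.RETR_EXTERNAL,cv2.CHAIN_APPROX_NONE)
        pts=cs[0][:,0,:].astype(float)
        W=np.array([onz(it,p,0.038)[:2] for p in pts]).astype(np.float32)
        r=cv2.minAreaRect(W*1000); print(st[i],r)
E
```

```text
plate_wide [ 0.5526 -0.0069  0.013 ] [0.0004 0.0004]
plate_narrow [0.5831 0.228  0.0347] [0.0015 0.0015]
middle [0.5607 0.0995 0.0339] [0.0028 0.0028]
handle [0.5836 0.1035 0.1183] [0.0063 0.0063]
pad [0.5195 0.1138 0.088 ] [0.0071 0.0071]
spacer [ 0.4862 -0.2839  0.0209] [0.0009 0.0009]
rack [ 0.4891 -0.2843 -0.0039] [0.0017 0.0017]
tin [ 0.6907 -0.3488  0.0309] [0.0063 0.0063]
blanks [0.6189 0.4368 0.0139] [0.0086 0.0086]
[226 211  29  51 964] ((586.5331420898438, 223.86976623535156), (48.96166229248047, 118.26409912109375), 81.59346008300781)
[ 253  216   73   59 1961] ((566.8854370117188, 106.60892486572266), (157.92550659179688, 118.43710327148438), 82.01310729980469)
[ 322  227   36   53 1384] ((551.1569213867188, -12.336357116699219), (68.05789184570312, 118.22119140625), 81.3944320678711)
```

View pics/b_rack.png

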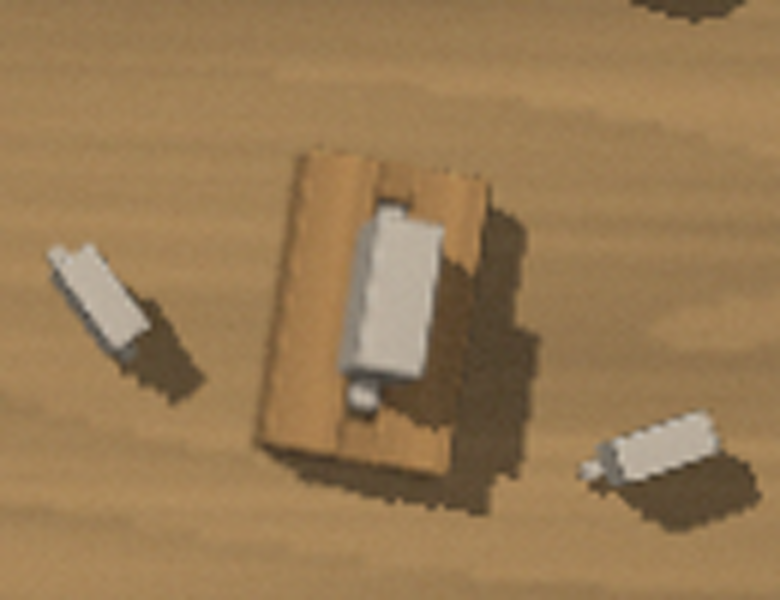

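View pics/b_board.png

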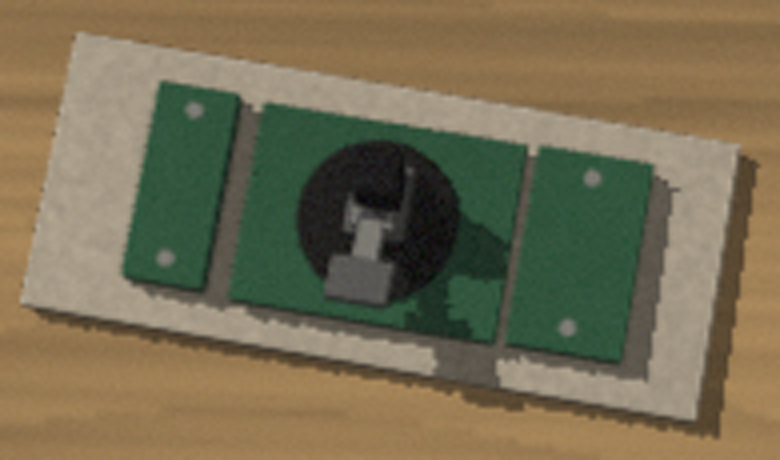

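The board crop shows the wide gap next to the narrow plate on the left and the tight gap on the right. The lever pad points to the robot's side at about (360,278) in the crop. The rack crop confirms that the rack's spacer is clearly the largest of the three. I'll turn the tool to the board's yaw (about -0.148) and go over the rack for a wrist view.

```bash
cat >> h.py <<'E'
def st():
    s=arm.observe(); R=Rn.from_rotvec(s['ee_rot']).as_matrix()
    return s,R
def plan(target,yaw=None):
    s,R=st(); d=R.T@(np.array(target)-s['position']); h=np.arctan2(R[1,0],R[0,0])
    print("t",round(s['clock'],2),"pos",s['position'].round(4),"yaw",round(h,4),"tool z",R[:,2].round(3),"F",s['force'].round(2),"w",round(s['width']*.0918,4))
    print("delta tool",d.round(4), "turn about tool z deg", None if yaw is None else round(np.degrees(h-yaw),2))
E
python3 -m creep '[{"translation":[0,0,0],"rot":[0,0,5.7],"jaw":0.0918},{"translation":[0,0,0],"rot":[0,0,5.7],"jaw":0.0918},{"translation":[0,0,0],"rot":[0,0,5.7],"jaw":0.0918},{"translation":[0,0,0],"rot":[0,0,5.7],"jaw":0.0918},{"translation":[0,0,0],"rot":[0,0,0],"jaw":0.0918}]'
python3 -c "
from h import *
plan([0.44,-0.29,0.24],-0.148)"
```

```text
clock: 1.67
position: [0.1552, -0.6054, 0.2407]
ee_rot: [3.132, -0.238, -0.0]
force: [0.1, 0.1, 0.0]
width: 0.999
t 1.67 pos [ 0.1552 -0.6054  0.2407] yaw -0.1517 tool z [-0. -0. -1.] F [0.12 0.14 0.02] w 0.0917
delta tool [ 0.2338 -0.3549  0.0007] turn about tool z deg -0.21
```

```bash
python3 -m creep '[{"translation":[0.0234,-0.0322,0],"rot":[0,0,0],"jaw":0.0918},{"translation":[0.0234,-0.0322,0],"rot":[0,0,0],"jaw":0.0918},{"translation":[0.0234,-0.0322,0],"rot":[0,0,0],"jaw":0.0918},{"translation":[0.0234,-0.0322,0],"rot":[0,0,0],"jaw":0.0918},{"translation":[0.0234,-0.0322,0],"rot":[0,0,0],"jaw":0.0918},{"translation":[0.0234,-0.0322,0],"rot":[0,0,0],"jaw":0.0918},{"translation":[0.0234,-0.0322,0],"rot":[0,0,0],"jaw":0.0918},{"translation":[0.0234,-0.0322,0],"rot":[0,0,0],"jaw":0.0918},{"translation":[0.0234,-0.0322,0],"rot":[0,0,0],"jaw":0.0918},{"translation":[0.0234,-0.0322,0],"rot":[0,0,0],"jaw":0.0918},{"translation":[0,-0.0322,0],"rot":[0,0,0],"jaw":0.0918},{"translation":[0,0,0],"rot":[0,0,0],"jaw":0.0918}]'
python3 - <<'E'
from h import *
i=optics.camera_info("wrist");im=optics.get_image("wrist");cv2.imwrite("pics/c_wrist.png",im[:,:,::-1])
import pickle;pickle.dump(i,open("c_wrist.pkl","wb"))
print([ (d['location'],round(d['score'],2)) for d in optics.pinpoint("wrist","spacer")])
plan([0.524,0.113,0.24],-0.148)
E
```

```text
clock: 2.67
position: [0.4416, -0.282, 0.2407]
ee_rot: [-3.131, 0.21, -0.001]
force: [-0.7, 0.2, 0.0]
width: 0.999
[([314.9, 158.8], 0.72), ([418.1, 189.1], 0.63), ([218.1, 169.4], 0.62)]
t 2.77 pos [ 0.439  -0.2882  0.2409] yaw -0.1411 tool z [ 0. -0. -1.] F [-0.14 -1.02 -1.08] w 0.092
delta tool [ 0.0277 -0.4092  0.0008] turn about tool z deg 0.39
```

View pics/c_wrist.png

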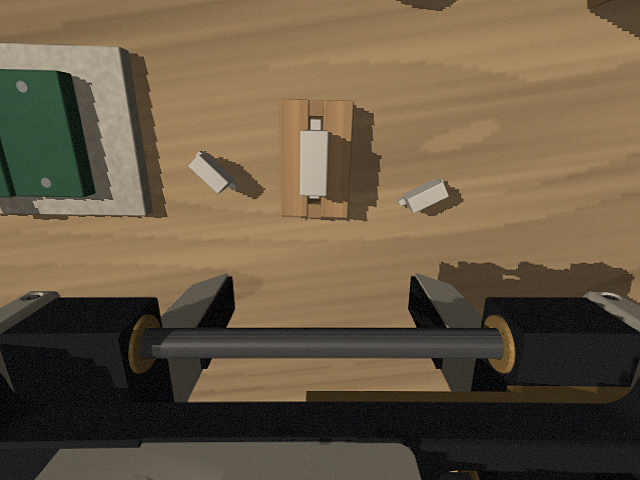

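The wrist view shows the rack spacer's top face at about (302..328, 131..198), with the small decoys at (212,171) and (425,196). I'll re-measure now the arm is settled.

```bash
python3 - <<'E'
from h import *
i=optics.camera_info("wrist");im=optics.get_image("wrist");b=im[:,:,::-1].copy();cv2.imwrite("pics/c2_wrist.png",b)
crop=cv2.resize(b[90:230,260:380],None,fx=5,fy=5,interpolation=cv2.INTER_CUBIC);cv2.imwrite("pics/c2_crop.png",crop)
hsv=cv2.cvtColor(b,cv2.COLOR_BGR2HSV); m=cv2.inRange(hsv,(0,0,175),(180,45,255)); m[:90]=0;m[230:]=0;m[:,:260]=0;m[:,380:]=0
n,l,s_,c=cv2.connectedComponentsWithStats(m)
for k in range(1,n):
    if s_[k,4]>100:
        cs,_=cv2.findContours((l==k).astype(np.uint8),cv2.RETR_EXTERNAL,cv2.CHAIN_APPROX_NONE)
        W=np.array([onz(i,p,0.070)[:2] for p in cs[0][:,0,:].astype(float)]).astype(np.float32)
        print(s_[k],cv2.minAreaRect(W*1000))
# wood: rack top 
m=cv2.inRange(hsv,(8,90,130),(18,255,255)); print()
plan([0.524,0.113,0.24],-0.148)
for p in [(281,100),(353,100),(351,217),(281,216)]: print(onz(i,p,0.030))
E
```

```text
[ 292  129   27   64 1658] ((492.92852783203125, -280.6748352050781), (23.587989807128906, 57.326786041259766), 80.65833282470703)

t 2.82 pos [ 0.4383 -0.2898  0.2409] yaw -0.1445 tool z [-0.    -0.001 -1.   ] F [-0.52  0.41 -0.02] w 0.0917
delta tool [ 0.0268 -0.4109  0.0006] turn about tool z deg 0.2
[ 0.55072582 -0.26438866  0.03      ]
[ 0.54080895 -0.33429105  0.03      ]
[ 0.42306659 -0.31893827  0.03      ]
[ 0.43493563 -0.2434588   0.03      ]
```

View pics/c2_crop.png

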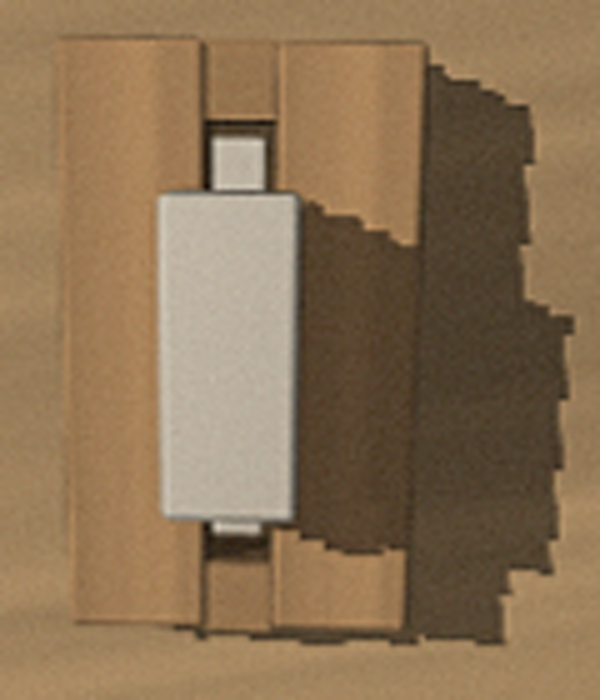

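Spacer: centre (0.493,-0.281), yaw about -0.163. The fitted top face is slightly small against 26x60 mm, as expected. Next I go to the pump pad with the jaws closed.

```bash
python3 -m creep '[{"translation":[0.003,-0.037,0],"rot":[0,0,0],"jaw":0.0},{"translation":[0.003,-0.037,0],"rot":[0,0,0],"jaw":0.0},{"translation":[0.003,-0.037,0],"rot":[0,0,0],"jaw":0.0},{"translation":[0.003,-0.037,0],"rot":[0,0,0],"jaw":0.0},{"translation":[0.003,-0.037,0],"rot":[0,0,0],"jaw":0.0},{"translation":[0.003,-0.037,0],"rot":[0,0,0],"jaw":0.0},{"translation":[0.003,-0.037,0],"rot":[0,0,0],"jaw":0.0},{"translation":[0.003,-0.037,0],"rot":[0,0,0],"jaw":0.0},{"translation":[0,-0.037,0],"rot":[0,0,0],"jaw":0.0},{"translation":[0,-0.037,0],"rot":[0,0,0],"jaw":0.0},{"translation":[0,-0.037,0],"rot":[0,0,0],"jaw":0.0}]' 20
python3 -m creep '[{"translation":[0,0,0],"rot":[0,0,0],"jaw":0},{"translation":[0,0,0],"rot":[0,0,0],"jaw":0},{"translation":[0,0,0],"rot":[0,0,0],"jaw":0}]'
python3 - <<'E'
from h import *
plan([0.5204,0.1136,0.144],-0.148)
i=optics.camera_info("wrist");im=optics.get_image("wrist");b=im[:,:,::-1].copy();cv2.imwrite("pics/d_wrist.png",b)
for t in ["pump_pad","lifter_handle"]:
  for z in ([0.092] if t=="pump_pad" else [0.113]):
    for d in optics.pinpoint("wrist",t): print(t,d['location'],d['score'],onz(i,d['location'],z))
E
```

```text
clock: 3.73
position: [0.5228, 0.1092, 0.2408]
ee_rot: [3.132, -0.234, 0.001]
force: [1.6, -0.6, -0.3]
width: 0.251
clock: 3.98
position: [0.5224, 0.1076, 0.2405]
ee_rot: [3.132, -0.233, -0.0]
force: [-0.2, -0.7, 0.4]
width: 0.037
t 3.98 pos [0.5224 0.1076 0.2405] yaw -0.1485 tool z [-0.    -0.001 -1.   ] F [-0.22 -0.66  0.42] w 0.0034
delta tool [-0.0029 -0.0058  0.0965] turn about tool z deg -0.03
pump_pad [313.9, 225.8] 0.83 [0.52061346 0.11431876 0.092     ]
pump_pad [314.6, 163.0] 0.27 [0.57593209 0.1050572  0.092     ]
lifter_handle [314.5, 158.3] 0.79 [0.58174744 0.10386485 0.113     ]
```

View pics/d_wrist.png

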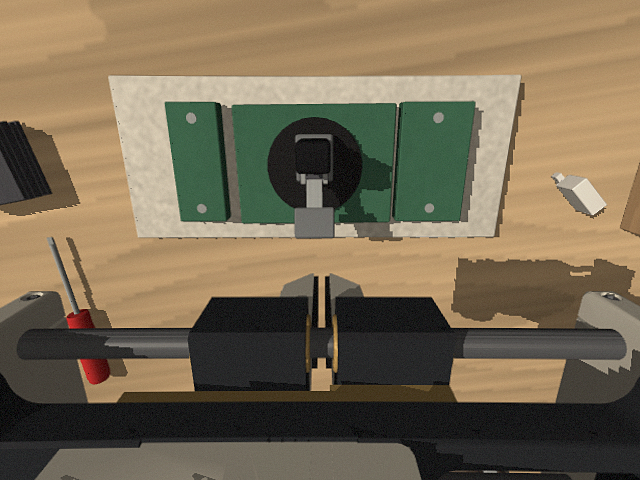

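The wrist view shows the pad at (314,224), the handle at (314,158), the wide gap at x≈229 and the tight gap at x≈397. Both points agree with the model to within 2-3 mm. I'll measure the plates from this picture, then start descending.

```bash
python3 - <<'E'
from h import *
i=optics.camera_info("wrist");b=cv2.imread("pics/d_wrist.png")
hsv=cv2.cvtColor(b,cv2.COLOR_BGR2HSV); m=cv2.inRange(hsv,(60,100,20),(95,255,255)); m[:90]=0;m[240:]=0;m[:,:100]=0;m[:,530:]=0
n,l,s_,c=cv2.connectedComponentsWithStats(m)
for k in range(1,n):
    if s_[k,4]>400:
        cs,_=cv2.findContours((l==k).astype(np.uint8),cv2.RETR_EXTERNAL,cv2.CHAIN_APPROX_NONE)
        W=np.array([onz(i,p,0.038)[:2] for p in cs[0][:,0,:].astype(float)]).astype(np.float32)
        print(s_[k],cv2.minAreaRect(W*1000))
        for p in cv2.boxPoints(cv2.minAreaRect(W*1000)): print("   ",p)
E
python3 -m creep '[{"translation":[-0.003,-0.006,0.03],"rot":[0,0,0],"jaw":0},{"translation":[0,0,0.03],"rot":[0,0,0],"jaw":0},{"translation":[0,0,0.03],"rot":[0,0,0],"jaw":0},{"translation":[0,0,0],"rot":[0,0,0],"jaw":0},{"translation":[0,0,0],"rot":[0,0,0],"jaw":0}]'
python3 -c "
from h import *
plan([0.5204,0.1136,0.089],-0.148)"
```

```text
[233 104 163  24 441] ((615.449951171875, 99.5505142211914), (156.3114776611328, 20.35565948486328), 82.35243225097656)
    [594.9618    23.444405]
    [615.13635   20.735481]
    [635.9381  175.65662]
    [615.76355 178.36554]
clock: 4.55
position: [0.5191, 0.1146, 0.1502]
ee_rot: [3.131, -0.233, -0.004]
force: [-0.1, 1.0, 1.1]
width: 0.006
t 4.55 pos [0.5191 0.1146 0.1502] yaw -0.1486 tool z [-0.003 -0.001 -1.   ] F [-0.09  0.99  1.06] w 0.0005
delta tool [0.0015 0.0007 0.0612] turn about tool z deg -0.04
```

```bash
python3 -m creep '[{"translation":[0,0,0.02],"rot":[0,0,0],"jaw":0},{"translation":[0,0,0.018],"rot":[0,0,0],"jaw":0},{"translation":[0,0,0.006],"rot":[0,0,0],"jaw":0},{"translation":[0,0,0.006],"rot":[0,0,0],"jaw":0},{"translation":[0,0,0.005],"rot":[0,0,0],"jaw":0},{"translation":[0,0,0.003],"rot":[0,0,0],"jaw":0},{"translation":[0,0,0],"rot":[0,0,0],"jaw":0},{"translation":[0,0,0],"rot":[0,0,0],"jaw":0}]'
python3 - <<'E'
from h import *
plan([0.5204,0.1136,0.089],-0.148)
im=optics.get_image("scene");b=im[:,:,::-1].copy();cv2.imwrite("pics/e.png",cv2.resize(b[150:290,260:440],None,fx=4,fy=4,interpolation=cv2.INTER_CUBIC))
E
```

```text
clock: 5.22
position: [0.5199, 0.1161, 0.0942]
ee_rot: [3.133, -0.231, 0.001]
force: [-5.2, -0.7, 7.3]
width: 0.007
t 5.22 pos [0.5199 0.1161 0.0942] yaw -0.1472 tool z [ 0. -0. -1.] F [-5.22 -0.69  7.27] w 0.0007
delta tool [0.0008 0.0024 0.0052] turn about tool z deg 0.04
```

View pics/e.png

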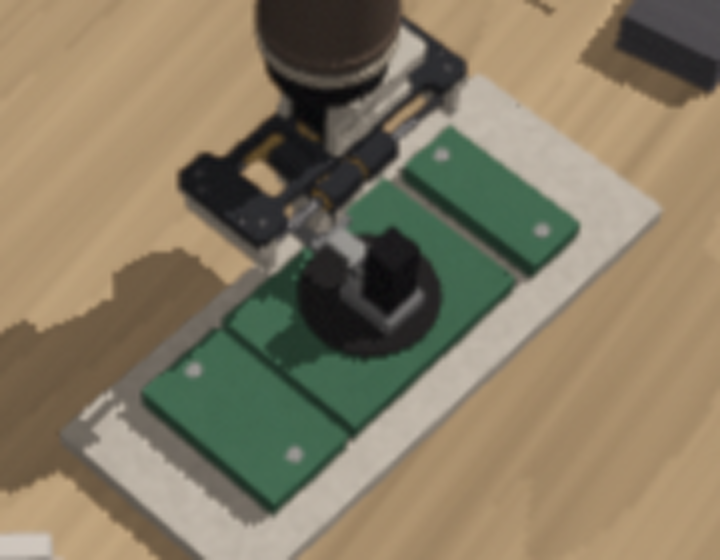

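The scene crop shows the lever well down under the fingers and the plate in place. I'll press on to the stop, following the pad's -x drift.

```bash
python3 -m creep '[{"translation":[-0.002,0,0.003],"rot":[0,0,0],"jaw":0},{"translation":[-0.001,0,0.003],"rot":[0,0,0],"jaw":0},{"translation":[0,0,0],"rot":[0,0,0],"jaw":0},{"translation":[0,0,0],"rot":[0,0,0],"jaw":0}]'
python3 -m creep '[{"translation":[0,0,0.003],"rot":[0,0,0],"jaw":0},{"translation":[0,0,0],"rot":[0,0,0],"jaw":0},{"translation":[0,0,0],"rot":[0,0,0],"jaw":0}]'
```

```text
clock: 5.6
position: [0.5198, 0.1163, 0.0923]
ee_rot: [-3.132, 0.233, -0.011]
force: [-10.8, -6.3, 47.3]
width: 0.005
clock: 5.85
position: [0.5199, 0.1163, 0.0914]
ee_rot: [-3.133, 0.233, -0.013]
force: [-21.5, -9.6, 75.5]
width: 0.005
```

Hard stop reached (75 N, more than needed), so I release and check the lever and the plate.

```bash
python3 -m creep '[{"translation":[0.001,0,-0.006],"rot":[0,0,0],"jaw":0},{"translation":[0.001,0,-0.010],"rot":[0,0,0],"jaw":0},{"translation":[0.001,0,-0.014],"rot":[0,0,0],"jaw":0},{"translation":[0,0,0],"rot":[0,0,0],"jaw":0},{"translation":[0,0,0],"rot":[0,0,0],"jaw":0}]'
python3 - <<'E'
from h import *
plan([0.5204,0.1136,0.089],-0.148)
im=optics.get_image("scene");b=im[:,:,::-1].copy();cv2.imwrite("pics/f.png",cv2.resize(b[150:290,260:440],None,fx=4,fy=4,interpolation=cv2.INTER_CUBIC))
E
```

```text
clock: 6.27
position: [0.5212, 0.1161, 0.1154]
ee_rot: [-3.132, 0.232, -0.005]
force: [1.1, -0.4, 0.2]
width: 0.007
t 6.27 pos [0.5212 0.1161 0.1154] yaw -0.1478 tool z [ 0.003  0.001 -1.   ] F [ 1.15 -0.39  0.17] w 0.0006
delta tool [-0.0005  0.0026  0.0264] turn about tool z deg 0.01
```

View pics/f.png

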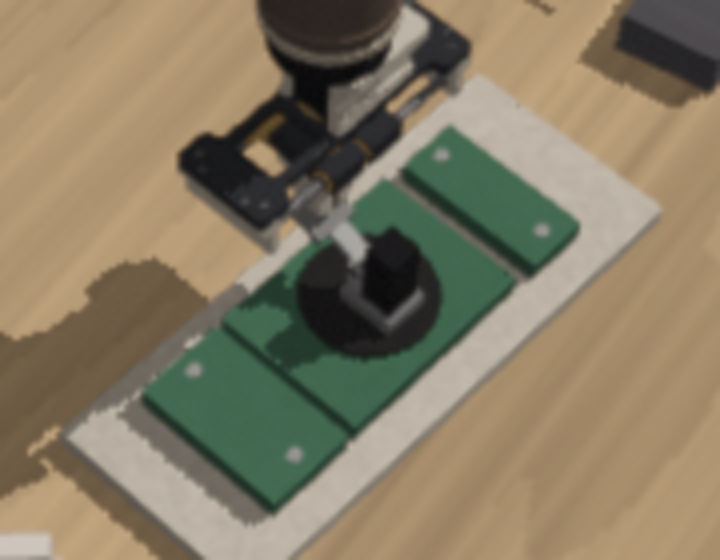

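The lever is up, force is zero and the plate hasn't moved. On the second stroke I'll log where contact starts, to verify the full 17 mm of travel.

```bash
python3 -m creep '[{"translation":[0,0,0.005],"rot":[0,0,0],"jaw":0},{"translation":[0,0,0],"rot":[0,0,0],"jaw":0},{"translation":[0,0,0],"rot":[0,0,0],"jaw":0}]'
python3 -m creep '[{"translation":[0,0,0.004],"rot":[0,0,0],"jaw":0},{"translation":[0,0,0],"rot":[0,0,0],"jaw":0},{"translation":[0,0,0],"rot":[0,0,0],"jaw":0}]'
python3 -m creep '[{"translation":[-0.001,0,0.006],"rot":[0,0,0],"jaw":0},{"translation":[-0.001,0,0.006],"rot":[0,0,0],"jaw":0},{"translation":[-0.001,0,0.004],"rot":[0,0,0],"jaw":0},{"translation":[0,0,0],"rot":[0,0,0],"jaw":0},{"translation":[0,0,0],"rot":[0,0,0],"jaw":0}]'
```

```text
clock: 6.57
position: [0.5197, 0.1161, 0.1081]
ee_rot: [3.133, -0.231, -0.001]
force: [-0.2, 1.3, 2.7]
width: 0.001
clock: 6.82
position: [0.5197, 0.1161, 0.1043]
ee_rot: [3.133, -0.231, -0.001]
force: [-0.8, 0.7, 4.2]
width: 0.008
clock: 7.23
position: [0.5183, 0.1166, 0.0923]
ee_rot: [-3.133, 0.231, -0.006]
force: [-11.3, -4.0, 44.4]
width: 0.001
```

Contact was at ~0.109 and the stop at 0.0923, so that is a full 17 mm stroke. Release, third stroke, release.

```bash
python3 -m creep '[{"translation":[0.001,0,-0.010],"rot":[0,0,0],"jaw":0},{"translation":[0.001,0,-0.015],"rot":[0,0,0],"jaw":0},{"translation":[0.001,0,-0.008],"rot":[0,0,0],"jaw":0},{"translation":[0,0,0],"rot":[0,0,0],"jaw":0},{"translation":[0,0,0],"rot":[0,0,0],"jaw":0}]'
python3 -m creep '[{"translation":[0,0,0.010],"rot":[0,0,0],"jaw":0},{"translation":[-0.001,0,0.006],"rot":[0,0,0],"jaw":0},{"translation":[-0.001,0,0.006],"rot":[0,0,0],"jaw":0},{"translation":[-0.001,0,0.006],"rot":[0,0,0],"jaw":0},{"translation":[0,0,0.004],"rot":[0,0,0],"jaw":0},{"translation":[0,0,0],"rot":[0,0,0],"jaw":0},{"translation":[0,0,0],"rot":[0,0,0],"jaw":0}]'
python3 -m creep '[{"translation":[0.001,0,-0.010],"rot":[0,0,0],"jaw":0},{"translation":[0.001,0,-0.015],"rot":[0,0,0],"jaw":0},{"translation":[0,0,-0.035],"rot":[0,0,0],"jaw":0},{"translation":[0,0,-0.035],"rot":[0,0,0],"jaw":0},{"translation":[0,0,-0.035],"rot":[0,0,0],"jaw":0},{"translation":[0,0,0],"rot":[0,0,0],"jaw":0},{"translation":[0,0,0],"rot":[0,0,0],"jaw":0},{"translation":[0,0,0],"rot":[0,0,0],"jaw":0}]'
python3 - <<'E'
from h import *
plan([0.493,-0.281,0.22],-0.160)
i=optics.camera_info("wrist");im=optics.get_image("wrist");b=im[:,:,::-1].copy();cv2.imwrite("pics/g.png",b)
import pickle;pickle.dump(i,open("g.pkl","wb"))
E
```

```text
clock: 7.65
position: [0.5197, 0.1158, 0.1214]
ee_rot: [3.133, -0.231, -0.0]
force: [0.4, -0.5, -1.1]
width: 0.008
clock: 8.23
position: [0.5164, 0.1167, 0.092]
ee_rot: [3.132, -0.23, 0.001]
force: [-14.1, -3.3, 49.8]
width: 0.01
clock: 8.9
position: [0.5182, 0.1158, 0.2182]
ee_rot: [3.132, -0.231, -0.003]
force: [0.8, -0.5, -0.5]
width: 0.0
t 8.9 pos [0.5182 0.1158 0.2182] yaw -0.1474 tool z [-0.002 -0.001 -1.   ] F [ 0.8  -0.51 -0.47] w 0.0
delta tool [ 0.0333  0.3962 -0.0014] turn about tool z deg 0.72
```

View pics/g.png

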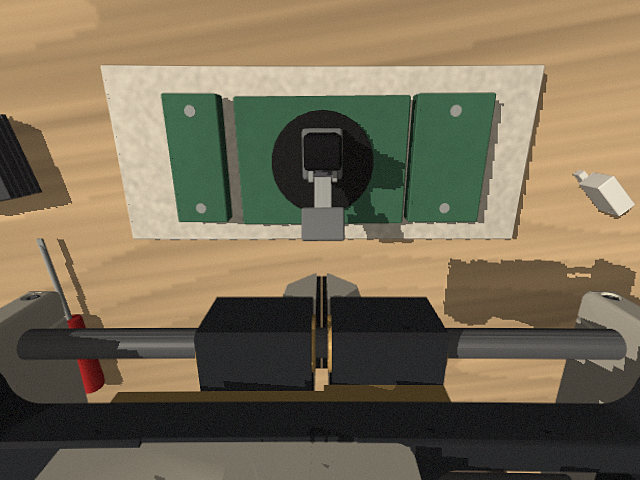

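Three strokes done. The lever is up with its pad at (323,224), and both gaps are unchanged. Now I measure the wide gap's edges in this picture.

```bash
python3 - <<'E'
from h import *
import pickle;i=pickle.load(open("g.pkl","rb"));b=cv2.imread("pics/g.png")
cv2.imwrite("pics/g_gap.png",cv2.resize(b[85:235,150:260],None,fx=5,fy=4,interpolation=cv2.INTER_CUBIC))
for r in (110,150,190,215): print(r,[tuple(int(v) for v in b[r,c]) for c in range(212,246,2)])
E
```

```text
110 [(75, 103, 67), (70, 98, 58), (53, 71, 47), (34, 41, 30), (27, 36, 27), (16, 27, 15), (84, 98, 104), (91, 103, 112), (86, 100, 106), (88, 101, 106), (93, 102, 111), (75, 96, 72), (71, 98, 59), (71, 98, 61), (70, 97, 62), (73, 99, 61), (74, 101, 63)]
150 [(77, 104, 68), (70, 95, 56), (76, 99, 61), (72, 100, 59), (52, 72, 46), (26, 35, 18), (34, 39, 28), (57, 69, 67), (92, 103, 112), (86, 100, 107), (86, 101, 104), (87, 99, 107), (90, 102, 114), (77, 104, 59), (72, 101, 65), (76, 100, 63), (73, 101, 63)]
190 [(72, 97, 60), (80, 105, 69), (82, 107, 71), (73, 99, 61), (72, 98, 64), (76, 106, 68), (48, 63, 42), (27, 33, 21), (26, 31, 18), (73, 86, 87), (87, 102, 107), (88, 102, 104), (90, 101, 108), (88, 103, 107), (88, 108, 102), (77, 105, 68), (74, 100, 64)]
215 [(71, 98, 63), (75, 99, 62), (74, 100, 65), (73, 99, 59), (74, 100, 64), (76, 104, 68), (77, 101, 65), (56, 71, 46), (20, 35, 24), (31, 40, 26), (60, 73, 75), (93, 104, 111), (93, 102, 108), (90, 102, 111), (93, 103, 110), (91, 105, 105), (71, 100, 59)]
```

View pics/g_gap.png

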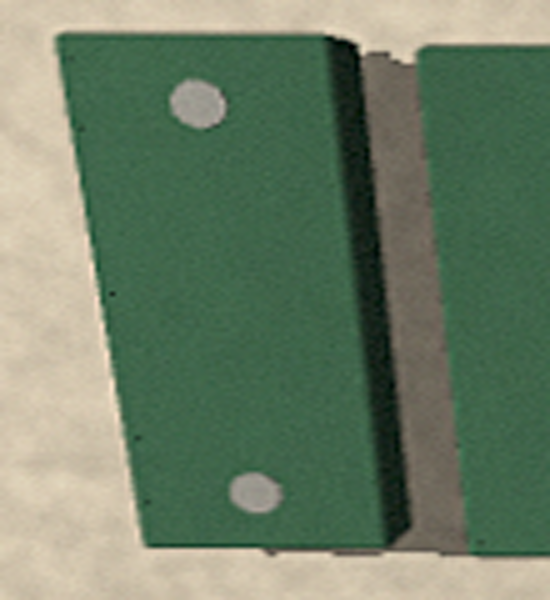

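```bash
python3 - <<'E'
from h import *
import pickle;i=pickle.load(open("g.pkl","rb"))
N=np.array([onz(i,p,.038)[:2] for p in [(216.2,110),(220.2,150),(224.2,190),(226.3,215)]])
M=np.array([onz(i,p,.038)[:2] for p in [(233.3,110),(237,150),(241,190),(243.2,215)]])
for L in(N,M):
    k=np.polyfit(L[:,0],L[:,1],1);print("yaw",np.arctan(k[0]));print(L.round(4))
C=[(150+57/5,85+36/4),(150+322/5,85+36/4),(150+388/5,85+546/4),(150+147/5,85+547/4)]
C=np.array([onz(i,p,.038)[:2] for p in C]);print("narrow corners",C.round(4),"centre",C.mean(0))
for h in(-.148,):
    ex=np.array([np.cos(h),np.sin(h)]);ey=np.array([-np.sin(h),np.cos(h)])
    n=(N@ey).mean();m=(M@ey).mean();print("gap",n-m,"mid v",(n+m)/2,"plate centre u",C.mean(0)@ex)
    for nm,p in dict(topN=[.5865,.2239],topM=[.5669,.1066],topW=[.5512,-.0123]).items():print(nm,np.dot(p,ex),np.dot(p,ey))
E
```

```text
yaw -0.14303253406148772
[[0.6276 0.195 ]
 [0.5929 0.1999]
 [0.5555 0.2052]
 [0.5308 0.209 ]]
yaw -0.12886352172321694
[[0.6254 0.1798]
 [0.5906 0.1844]
 [0.5532 0.1891]
 [0.5283 0.1924]]
narrow corners [[0.6474 0.2396]
 [0.6408 0.1933]
 [0.524  0.2093]
 [0.5308 0.2568]] centre [0.5857296  0.22475171]
gap 0.016018019079361567 mid v 0.27708609473251156 plate centre u 0.5461844416614459
topN 0.5470720086449852 0.307937781633143
topM 0.5449833686471034 0.18902988625626213
topW 0.5469880302258324 0.06911457725880857
```

The gap is 14-16 mm and both cameras agree within 1 mm. The spacer's target is (0.581,0.193). Now to the spacer.

```bash
python3 -m creep '[{"translation":[0.003,0.036,0],"rot":[0,0,0.7],"jaw":0.05},{"translation":[0.003,0.036,0],"rot":[0,0,0],"jaw":0.05},{"translation":[0.003,0.036,0],"rot":[0,0,0],"jaw":0.05},{"translation":[0.003,0.036,0],"rot":[0,0,0],"jaw":0.05},{"translation":[0.003,0.036,0],"rot":[0,0,0],"jaw":0.05},{"translation":[0.003,0.036,0],"rot":[0,0,0],"jaw":0.05},{"translation":[0.003,0.036,0],"rot":[0,0,0],"jaw":0.05},{"translation":[0.003,0.036,0],"rot":[0,0,0],"jaw":0.05},{"translation":[0.003,0.036,0],"rot":[0,0,0],"jaw":0.05},{"translation":[0.003,0.036,0],"rot":[0,0,0],"jaw":0.05},{"translation":[0.003,0.036,0],"rot":[0,0,0],"jaw":0.05}]'
python3 -m creep '[{"translation":[0,0,0],"rot":[0,0,0],"jaw":0.05},{"translation":[0,0,0],"rot":[0,0,0],"jaw":0.05},{"translation":[0,0,0],"rot":[0,0,0],"jaw":0.05}]'
python3 - <<'E'
from h import *
plan([0.493,-0.281,0.1],-0.160)
i=optics.camera_info("wrist");im=optics.get_image("wrist");b=im[:,:,::-1].copy();cv2.imwrite("pics/k.png",b)
print([(d['location'],d['score'],onz(i,d['location'],.014)) for d in optics.pinpoint("wrist","spacer")])
E
```

```text
clock: 9.87
position: [0.4876, -0.2815, 0.2176]
ee_rot: [-3.131, 0.25, 0.005]
force: [0.9, 0.3, 0.1]
width: 0.545
clock: 10.12
position: [0.4884, -0.2792, 0.2179]
ee_rot: [-3.13, 0.25, 0.004]
force: [1.0, 0.3, -0.9]
width: 0.543
t 10.12 pos [ 0.4884 -0.2792  0.2179] yaw -0.1595 tool z [-0.003  0.002 -1.   ] F [ 1.03  0.26 -0.89] w 0.0498
delta tool [0.0052 0.0012 0.1179] turn about tool z deg 0.03
[([324.5, 205.5], 0.9, array([ 0.49030637, -0.28286771,  0.014     ])), ([429.7, 233.5], 0.87, array([ 0.4413674 , -0.39078286,  0.014     ])), ([223.8, 214.6], 0.86, array([ 0.49747396, -0.17518697,  0.014     ]))]
```

View pics/k.png

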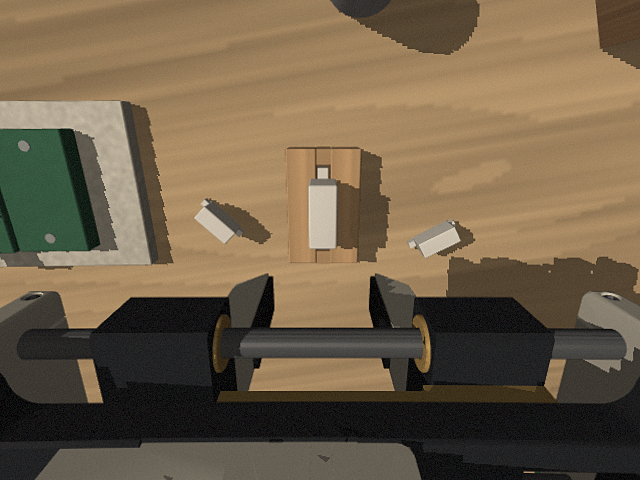

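The spacer's top is at (323,214), centred between the fingers and confirmed at (0.491,-0.282). Descending to grasp.

```bash
python3 -m creep '[{"translation":[0.004,0.002,0.035],"rot":[0,0,0],"jaw":0.05},{"translation":[0,0,0.035],"rot":[0,0,0],"jaw":0.05},{"translation":[0,0,0.035],"rot":[0,0,0],"jaw":0.05},{"translation":[0,0,0.025],"rot":[0,0,0],"jaw":0.05},{"translation":[0,0,0.015],"rot":[0,0,0],"jaw":0.05},{"translation":[0,0,0.012],"rot":[0,0,0],"jaw":0.05},{"translation":[0,0,0.008],"rot":[0,0,0],"jaw":0.05},{"translation":[0,0,0],"rot":[0,0,0],"jaw":0.05},{"translation":[0,0,0],"rot":[0,0,0],"jaw":0.05}]'
python3 -c "
from h import *
plan([0.492,-0.2815,0.053],-0.160)"
```

```text
clock: 10.97
position: [0.4929, -0.2819, 0.0548]
ee_rot: [-3.131, 0.248, 0.0]
force: [-0.3, -0.3, 0.0]
width: 0.547
t 10.97 pos [ 0.4929 -0.2819  0.0548] yaw -0.1582 tool z [-0.  0. -1.] F [-0.31 -0.32  0.05] w 0.0502
delta tool [-0.001  -0.0002  0.0018] turn about tool z deg 0.11
```

```bash
python3 -m creep '[{"translation":[0,0,0],"rot":[0,0,0],"jaw":0.0},{"translation":[0,0,0],"rot":[0,0,0],"jaw":0.0},{"translation":[0,0,0],"rot":[0,0,0],"jaw":0.0},{"translation":[0,0,0],"rot":[0,0,0],"jaw":0.0},{"translation":[0,0,0],"rot":[0,0,0],"jaw":0.0},{"translation":[0,0,0],"rot":[0,0,0],"jaw":0.0}]' 25
python3 -m creep '[{"translation":[0,0,-0.01],"rot":[0,0,0],"jaw":0.0},{"translation":[0,0,-0.02],"rot":[0,0,0],"jaw":0.0},{"translation":[0,0,-0.035],"rot":[0,0,0],"jaw":0.0},{"translation":[0,0,-0.035],"rot":[0,0,0],"jaw":0.0},{"translation":[0,0,-0.035],"rot":[0,0,0],"jaw":0.0},{"translation":[0,0,0],"rot":[0,0,0],"jaw":0.0},{"translation":[0,0,0],"rot":[0,0,0],"jaw":0.0}]'
python3 - <<'E'
from h import *
plan([0.581,0.193,0.19],-0.146)
im=optics.get_image("wrist");b=im[:,:,::-1].copy();cv2.imwrite("pics/l.png",b)
E
```

```text
clock: 11.47
position: [0.493, -0.2828, 0.0553]
ee_rot: [3.131, -0.25, 0.001]
force: [-1.0, 0.5, 6.0]
width: 0.281
clock: 12.05
position: [0.4938, -0.2833, 0.1924]
ee_rot: [3.13, -0.25, 0.007]
force: [-0.3, -0.2, -2.1]
width: 0.277
t 12.05 pos [ 0.4938 -0.2833  0.1924] yaw -0.1597 tool z [ 0.004 -0.002 -1.   ] F [-0.27 -0.17 -2.12] w 0.0254
delta tool [ 0.0104 -0.4842  0.0017] turn about tool z deg -0.78
```

View pics/l.png

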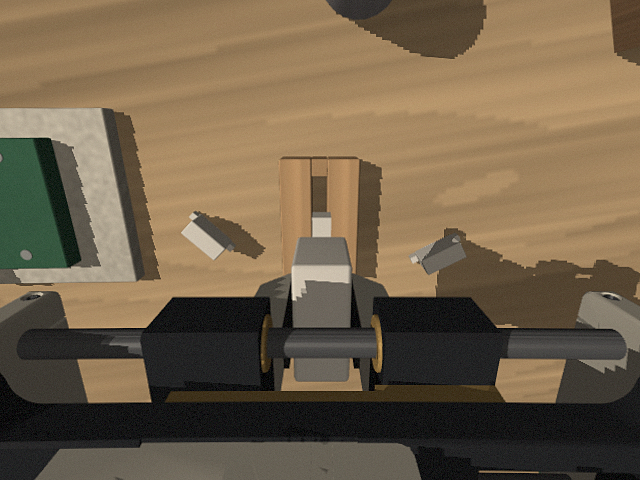

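The spacer is held squarely with the rack slot empty (width 25.4 mm vs 26 mm). Blade underside at 0.151 clears the lifter top at 0.113. Carrying it over.

```bash
python3 -m creep '[{"translation":[0.001,-0.03,0],"rot":[0,0,-0.8],"jaw":0.0},{"translation":[0.001,-0.039,0],"rot":[0,0,0],"jaw":0.0},{"translation":[0.001,-0.04,0],"rot":[0,0,0],"jaw":0.0},{"translation":[0.001,-0.04,0],"rot":[0,0,0],"jaw":0.0},{"translation":[0.001,-0.04,0],"rot":[0,0,0],"jaw":0.0},{"translation":[0.001,-0.04,0],"rot":[0,0,0],"jaw":0.0},{"translation":[0.001,-0.04,0],"rot":[0,0,0],"jaw":0.0},{"translation":[0.001,-0.04,0],"rot":[0,0,0],"jaw":0.0},{"translation":[0.001,-0.04,0],"rot":[0,0,0],"jaw":0.0},{"translation":[0.001,-0.04,0],"rot":[0,0,0],"jaw":0.0},{"translation":[0.001,-0.04,0],"rot":[0,0,0],"jaw":0.0},{"translation":[0.001,-0.035,0],"rot":[0,0,0],"jaw":0.0}]'
python3 -m creep '[{"translation":[0,-0.01,0],"rot":[0,0,0],"jaw":0.0},{"translation":[0,0,0],"rot":[0,0,0],"jaw":0.0},{"translation":[0,0,0],"rot":[0,0,0],"jaw":0.0},{"translation":[0,0,0],"rot":[0,0,0],"jaw":0.0}]'
python3 - <<'E'
from h import *
plan([0.581,0.193,0.10],-0.146)
E
```

```text
clock: 13.1
position: [0.571, 0.1772, 0.1879]
ee_rot: [3.133, -0.226, -0.005]
force: [0.5, -0.9, -0.2]
width: 0.281
clock: 13.43
position: [0.5732, 0.1825, 0.1885]
ee_rot: [3.131, -0.231, -0.003]
force: [0.3, -0.4, -1.6]
width: 0.281
t 13.43 pos [0.5732 0.1825 0.1885] yaw -0.147 tool z [-0.002 -0.002 -1.   ] F [ 0.28 -0.35 -1.59] w 0.0258
delta tool [ 0.0064 -0.0117  0.0885] turn about tool z deg -0.06
```

```bash
python3 -m creep '[{"translation":[0.006,-0.012,0.03],"rot":[0,0,0],"jaw":0.0},{"translation":[0,0,0.03],"rot":[0,0,0],"jaw":0.0},{"translation":[0,0,0.028],"rot":[0,0,0],"jaw":0.0},{"translation":[0,0,0.01],"rot":[0,0,0],"jaw":0.0},{"translation":[0,0,0],"rot":[0,0,0],"jaw":0.0},{"translation":[0,0,0],"rot":[0,0,0],"jaw":0.0},{"translation":[0,0,0],"rot":[0,0,0],"jaw":0.0}]'
python3 - <<'E'
from h import *
plan([0.581,0.193,0.063],-0.146)
i=optics.camera_info("wrist");im=optics.get_image("wrist");b=im[:,:,::-1].copy();cv2.imwrite("pics/m.png",b)
im=optics.get_image("scene");b=im[:,:,::-1].copy();cv2.imwrite("pics/m2.png",cv2.resize(b[130:280,280:440],None,fx=4,fy=4,interpolation=cv2.INTER_CUBIC))
E
```

```text
clock: 14.02
position: [0.5825, 0.1953, 0.0934]
ee_rot: [-3.132, 0.23, -0.003]
force: [-0.1, -0.1, -0.9]
width: 0.28
t 14.02 pos [0.5825 0.1953 0.0934] yaw -0.1465 tool z [ 0.002  0.001 -1.   ] F [-0.06 -0.12 -0.94] w 0.0257
delta tool [-0.0012  0.0025  0.0304] turn about tool z deg -0.03
```

View pics/m.png

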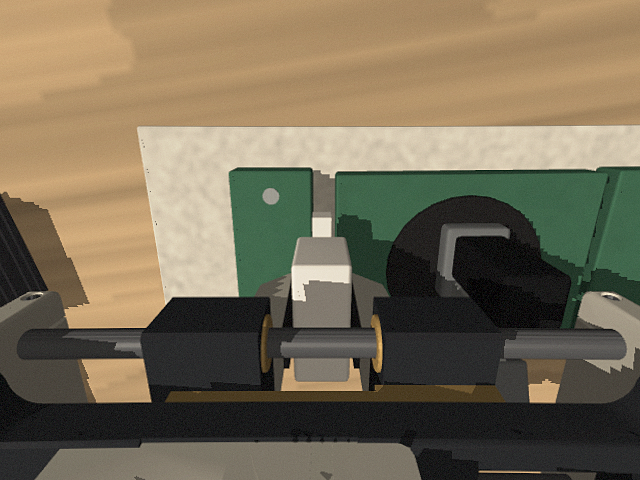

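View pics/m2.png

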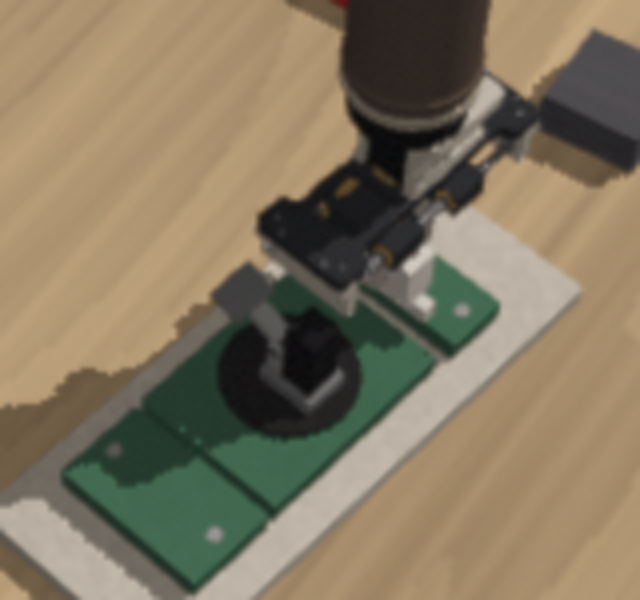

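The wrist view shows the blade at x 312-331 against the gap at 313-335, so it should shift ~2.5 mm along tool +y, as the plan says. I correct and lower gently.

```bash
python3 -m creep '[{"translation":[-0.001,0.0025,0],"rot":[0,0,0],"jaw":0.0},{"translation":[0,0,0.006],"rot":[0,0,0],"jaw":0.0},{"translation":[0,0,0.006],"rot":[0,0,0],"jaw":0.0},{"translation":[0,0,0.004],"rot":[0,0,0],"jaw":0.0},{"translation":[0,0,0],"rot":[0,0,0],"jaw":0.0},{"translation":[0,0,0],"rot":[0,0,0],"jaw":0.0}]'
python3 - <<'E'
from h import *
plan([0.581,0.193,0.067],-0.146)
im=optics.get_image("wrist");b=im[:,:,::-1].copy();cv2.imwrite("pics/n.png",cv2.resize(b[150:330,220:420],None,fx=3.5,fy=3.3,interpolation=cv2.INTER_CUBIC))
E
```

```text
clock: 14.62
position: [0.5796, 0.1931, 0.0752]
ee_rot: [3.133, -0.228, -0.002]
force: [-0.4, -0.6, -1.2]
width: 0.279
t 14.62 pos [0.5796 0.1931 0.0752] yaw -0.1453 tool z [-0.001 -0.    -1.   ] F [-0.41 -0.57 -1.22] w 0.0256
delta tool [ 0.0014 -0.0001  0.0081] turn about tool z deg 0.04
```

View pics/n.png

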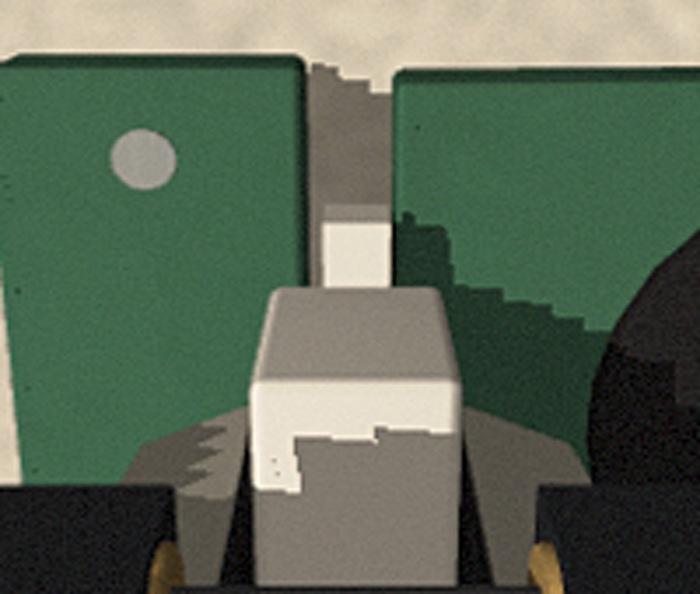

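The blade enters the gap: blade at crop x 322-391, gap at 307-394. Nudge 1 mm toward the narrow plate and lower.

```bash
python3 -m creep '[{"translation":[0.001,-0.001,0],"rot":[0,0,0],"jaw":0.0},{"translation":[0,0,0.003],"rot":[0,0,0],"jaw":0.0},{"translation":[0,0,0.003],"rot":[0,0,0],"jaw":0.0},{"translation":[0,0,0],"rot":[0,0,0],"jaw":0.0},{"translation":[0,0,0],"rot":[0,0,0],"jaw":0.0}]'
python3 -c "
from h import *
plan([0.581,0.193,0.064],-0.146)"
```

```text
clock: 15.08
position: [0.5809, 0.1939, 0.0694]
ee_rot: [3.133, -0.228, -0.001]
force: [0.6, -0.3, -1.1]
width: 0.279
t 15.08 pos [0.5809 0.1939 0.0694] yaw -0.1454 tool z [-0.001 -0.    -1.   ] F [ 0.56 -0.34 -1.15] w 0.0256
delta tool [0.0002 0.0009 0.0054] turn about tool z deg 0.03
```

```bash
python3 -m creep '[{"translation":[0,0,0.002],"rot":[0,0,0],"jaw":0.0},{"translation":[0,0,0.001],"rot":[0,0,0],"jaw":0.0},{"translation":[0,0,0],"rot":[0,0,0],"jaw":0.0},{"translation":[0,0,0],"rot":[0,0,0],"jaw":0.0}]'
python3 -m creep '[{"translation":[0,0,0],"rot":[0,0,0],"jaw":0.034},{"translation":[0,0,0],"rot":[0,0,0],"jaw":0.034},{"translation":[0,0,0],"rot":[0,0,0],"jaw":0.034},{"translation":[0,0,0],"rot":[0,0,0],"jaw":0.034}]'
python3 -m creep '[{"translation":[0,0,-0.03],"rot":[0,0,0],"jaw":0.034},{"translation":[0,0,-0.04],"rot":[0,0,0],"jaw":0.034},{"translation":[0,0,-0.04],"rot":[0,0,0],"jaw":0},{"translation":[0,0,-0.03],"rot":[0,0,0],"jaw":0},{"translation":[0,0,0],"rot":[0,0,0],"jaw":0},{"translation":[0,0,0],"rot":[0,0,0],"jaw":0},{"translation":[0,0,0],"rot":[0,0,0],"jaw":0}]'
python3 - <<'E'
from h import *
plan([0.581,0.193,0.12],-0.146)
im=optics.get_image("wrist");b=im[:,:,::-1].copy();cv2.imwrite("pics/o.png",b)
im=optics.get_image("scene");b=im[:,:,::-1].copy();cv2.imwrite("pics/o2.png",cv2.resize(b[130:280,280:440],None,fx=4,fy=4,interpolation=cv2.INTER_CUBIC))
E
```

```text
clock: 15.42
position: [0.5811, 0.1939, 0.0666]
ee_rot: [3.133, -0.228, -0.0]
force: [0.1, -0.7, -0.5]
width: 0.285
clock: 15.75
position: [0.5812, 0.1941, 0.0669]
ee_rot: [-3.133, 0.228, -0.0]
force: [0.3, 0.6, 0.3]
width: 0.37
clock: 16.33
position: [0.5808, 0.1938, 0.2062]
ee_rot: [3.133, -0.228, -0.001]
force: [0.2, -1.3, -0.4]
width: 0.06
t 16.33 pos [0.5808 0.1938 0.2062] yaw -0.1455 tool z [-0. -0. -1.] F [ 0.22 -1.27 -0.39] w 0.0055
delta tool [0.0004 0.0007 0.0862] turn about tool z deg 0.03
```

View pics/o.png

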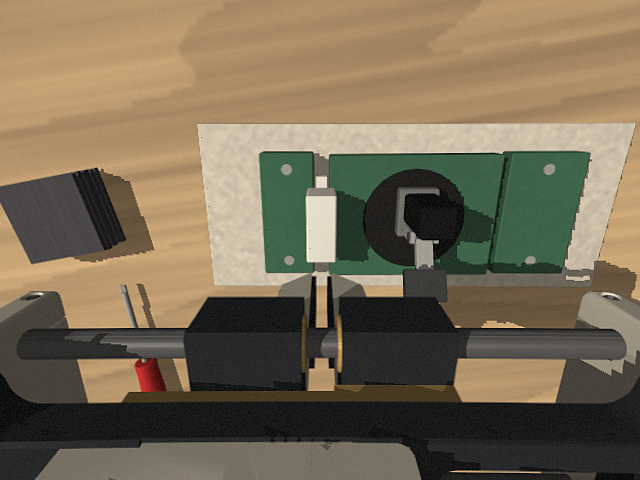

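View pics/o2.png

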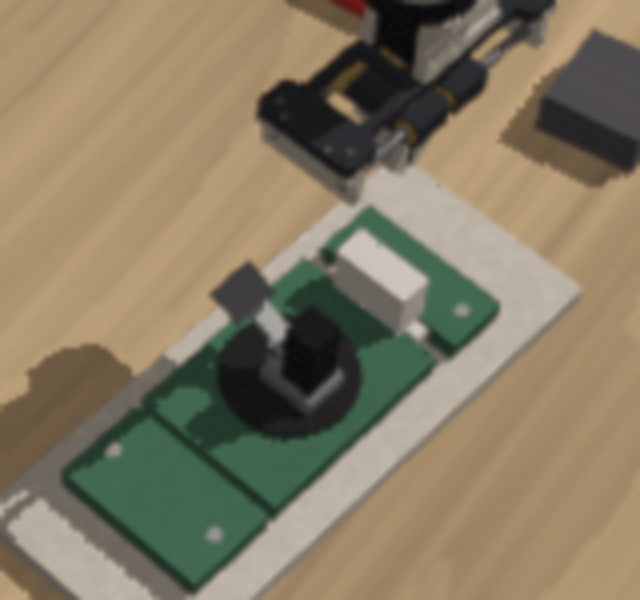

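The spacer is upright in the wide gap at (320,225) and looks down. I verify its height and seat it with a light press on top (expected contact at TCP ≈0.092-0.095).

```bash
python3 -m creep '[{"translation":[0,0,0.035],"rot":[0,0,0],"jaw":0},{"translation":[0,0,0.035],"rot":[0,0,0],"jaw":0},{"translation":[0,0,0.025],"rot":[0,0,0],"jaw":0},{"translation":[0,0,0.010],"rot":[0,0,0],"jaw":0},{"translation":[0,0,0],"rot":[0,0,0],"jaw":0},{"translation":[0,0,0],"rot":[0,0,0],"jaw":0}]'
python3 -m creep '[{"translation":[0,0,0.004],"rot":[0,0,0],"jaw":0},{"translation":[0,0,0],"rot":[0,0,0],"jaw":0},{"translation":[0,0,0],"rot":[0,0,0],"jaw":0}]'
python3 -m creep '[{"translation":[0,0,0.003],"rot":[0,0,0],"jaw":0},{"translation":[0,0,0],"rot":[0,0,0],"jaw":0},{"translation":[0,0,0],"rot":[0,0,0],"jaw":0}]'
```

```text
clock: 16.93
position: [0.581, 0.1941, 0.1015]
ee_rot: [3.133, -0.228, -0.002]
force: [0.9, -0.3, 0.6]
width: 0.003
clock: 17.18
position: [0.5817, 0.1943, 0.0988]
ee_rot: [-3.133, 0.228, -0.003]
force: [-0.4, -0.1, -0.3]
width: 0.005
clock: 17.43
position: [0.5811, 0.194, 0.0948]
ee_rot: [3.133, -0.228, 0.0]
force: [-0.0, 0.9, 0.6]
width: 0.006
```

```bash
python3 -m creep '[{"translation":[0,0,0.0025],"rot":[0,0,0],"jaw":0},{"translation":[0,0,0],"rot":[0,0,0],"jaw":0},{"translation":[0,0,0],"rot":[0,0,0],"jaw":0}]'
python3 -m creep '[{"translation":[0,0,0.0015],"rot":[0,0,0],"jaw":0},{"translation":[0,0,0],"rot":[0,0,0],"jaw":0},{"translation":[0,0,0],"rot":[0,0,0],"jaw":0}]'
```

```text
clock: 17.68
position: [0.5814, 0.1941, 0.0924]
ee_rot: [-3.133, 0.228, -0.001]
force: [1.0, -0.1, 2.4]
width: 0.0
clock: 17.93
position: [0.5815, 0.1942, 0.0923]
ee_rot: [-3.133, 0.228, -0.002]
force: [-4.5, -2.4, 17.2]
width: 0.006
```

Hard contact at TCP 0.0924 against 0.092 expected, so the spacer is seated. Lift and go over the handle.

```bash
python3 -m creep '[{"translation":[0,0,-0.02],"rot":[0,0,0],"jaw":0},{"translation":[0,0,-0.04],"rot":[0,0,0],"jaw":0},{"translation":[0,0,-0.04],"rot":[0,0,0],"jaw":0.052},{"translation":[-0.02,0.03,-0.01],"rot":[0,0,0],"jaw":0.052},{"translation":[-0.02,0.03,0],"rot":[0,0,0],"jaw":0.052},{"translation":[0,0.03,0],"rot":[0,0,0],"jaw":0.052},{"translation":[0,0,0],"rot":[0,0,0],"jaw":0.052},{"translation":[0,0,0],"rot":[0,0,0],"jaw":0.052},{"translation":[0,0,0],"rot":[0,0,0],"jaw":0.052}]'
python3 - <<'E'
from h import *
plan([0.582,0.104,0.15],-0.146)
i=optics.camera_info("wrist");im=optics.get_image("wrist");b=im[:,:,::-1].copy();cv2.imwrite("pics/p.png",b)
print([(d['location'],d['score'],onz(i,d['location'],.113)) for d in optics.pinpoint("wrist","lifter_handle")])
print([(d['location'],d['score'],onz(i,d['location'],.022)) for d in optics.pinpoint("wrist","spacer")])
E
```

```text
clock: 18.68
position: [0.5287, 0.1112, 0.2008]
ee_rot: [-3.133, 0.229, -0.0]
force: [0.1, 0.7, -0.8]
width: 0.462
t 18.68 pos [0.5287 0.1112 0.2008] yaw -0.1456 tool z [ 0.  0. -1.] F [ 0.1   0.73 -0.78] w 0.0424
delta tool [ 0.0538 -0.0006  0.0508] turn about tool z deg 0.02
[([320.6, 170.5], 0.96, array([0.58307805, 0.10359569, 0.113     ]))]
[([227.6, 179.6], 0.56, array([0.57572042, 0.19488194, 0.022     ]))]
```

View pics/p.png

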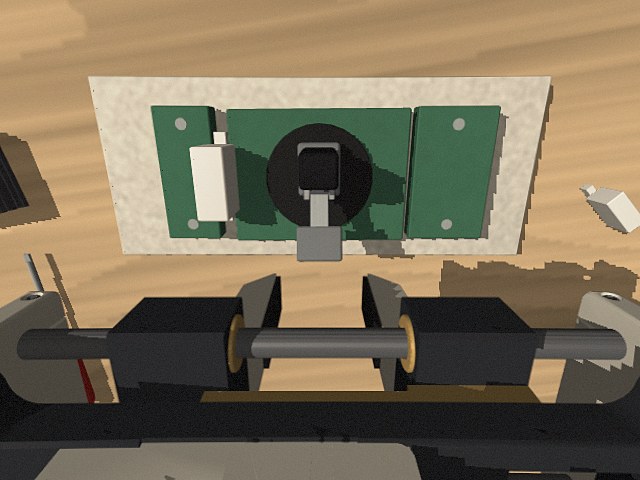

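The handle is at (320,168), i.e. (0.583,0.104), and the spacer stands home at (215,182). Approach the handle from above.

```bash
python3 -m creep '[{"translation":[0.02,0,0],"rot":[0,0,0],"jaw":0.052},{"translation":[0.02,0,0],"rot":[0,0,0],"jaw":0.052},{"translation":[0.0145,0,0],"rot":[0,0,0],"jaw":0.052},{"translation":[0,0,0],"rot":[0,0,0],"jaw":0.052},{"translation":[0,0,0.03],"rot":[0,0,0],"jaw":0.052},{"translation":[0,0,0.03],"rot":[0,0,0],"jaw":0.052},{"translation":[0,0,0.02],"rot":[0,0,0],"jaw":0.052},{"translation":[0,0,0],"rot":[0,0,0],"jaw":0.052},{"translation":[0,0,0],"rot":[0,0,0],"jaw":0.052}]'
python3 -c "
from h import *
plan([0.583,0.1037,0.08],-0.146)"
```

```text
clock: 19.58
position: [0.5813, 0.1036, 0.12]
ee_rot: [3.133, -0.226, -0.004]
force: [-0.1, -0.4, 0.1]
width: 0.566
t 19.58 pos [0.5813 0.1036 0.12  ] yaw -0.1443 tool z [-0.003 -0.    -1.   ] F [-0.09 -0.38  0.14] w 0.052
delta tool [ 0.0018 -0.0004  0.04  ] turn about tool z deg 0.1
```

```bash
python3 -m creep '[{"translation":[0.001,0,0.014],"rot":[0,0,0],"jaw":0.052},{"translation":[0,0,0.014],"rot":[0,0,0],"jaw":0.052},{"translation":[0,0,0.011],"rot":[0,0,0],"jaw":0.052},{"translation":[0,0,0],"rot":[0,0,0],"jaw":0.052},{"translation":[0,0,0],"rot":[0,0,0],"jaw":0.052},{"translation":[0,0,0],"rot":[0,0,0],"jaw":0.052}]'
python3 - <<'E'
from h import *
plan([0.583,0.1037,0.08],-0.146)
im=optics.get_image("scene");b=im[:,:,::-1].copy();cv2.imwrite("pics/q2.png",cv2.resize(b[130:280,280:440],None,fx=4,fy=4,interpolation=cv2.INTER_CUBIC))
E
```

```text
clock: 20.08
position: [0.5841, 0.1031, 0.0829]
ee_rot: [-3.133, 0.228, -0.002]
force: [0.4, 1.5, 0.0]
width: 0.566
t 20.08 pos [0.5841 0.1031 0.0829] yaw -0.1454 tool z [ 0.001  0.    -1.   ] F [0.38 1.47 0.01] w 0.052
delta tool [-0.0012 -0.0005  0.0029] turn about tool z deg 0.04
```

View pics/q2.png

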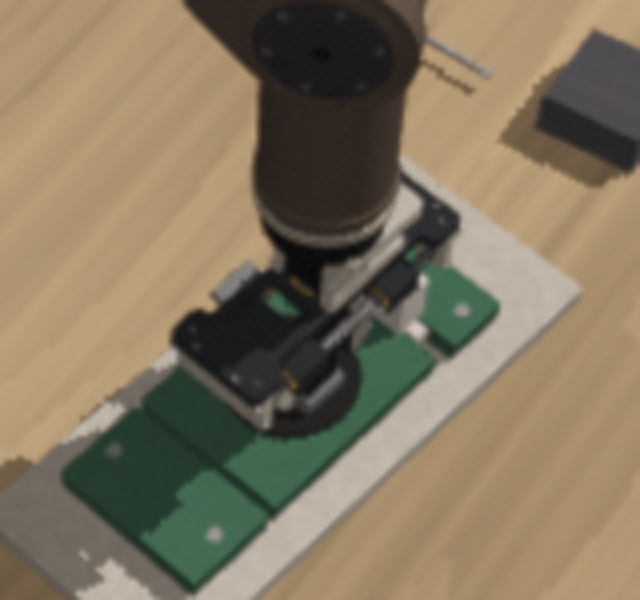

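The gripper straddles the handle with no contact. I close with 35 N.

```bash
python3 -m creep '[{"translation":[0,0,0],"rot":[0,0,0],"jaw":0.0},{"translation":[0,0,0],"rot":[0,0,0],"jaw":0.0},{"translation":[0,0,0],"rot":[0,0,0],"jaw":0.0},{"translation":[0,0,0],"rot":[0,0,0],"jaw":0.0},{"translation":[0,0,0],"rot":[0,0,0],"jaw":0.0},{"translation":[0,0,0],"rot":[0,0,0],"jaw":0.0}]' 35
python3 -c "
from h import *
plan([0.583,0.1037,0.08],-0.146);print(arm.observe()['ft_torque'])"
python3 -m creep '[{"translation":[0,-0.002,0],"rot":[0,0,0],"jaw":0.0},{"translation":[0,0,0],"rot":[0,0,0],"jaw":0.0},{"translation":[0,0,0],"rot":[0,0,0],"jaw":0.0}]'
python3 -c "
from h import *
print(arm.observe()['ft_torque'])"
```

```text
clock: 20.63
position: [0.5838, 0.1034, 0.082]
ee_rot: [-3.132, 0.228, -0.001]
force: [-0.0, 2.7, 0.9]
width: 0.304
t 20.63 pos [0.5838 0.1034 0.082 ] yaw -0.1452 tool z [ 0.001  0.001 -1.   ] F [-0.    2.7   0.94] w 0.0279
delta tool [-0.0008 -0.0002  0.002 ] turn about tool z deg 0.05
[ 0.37708574 -0.04328172 -0.19708293]
clock: 20.88
position: [0.5837, 0.1034, 0.0821]
ee_rot: [3.132, -0.23, 0.0]
force: [-2.1, -2.5, 5.2]
width: 0.304
[-0.0322649   0.19677509  0.04710206]
```

Gripped (27.9 mm). Now I push toward the spacer in small steps.

```bash
python3 -m creep '[{"translation":[0,-0.001,0],"rot":[0,0,0],"jaw":0.0},{"translation":[0,-0.001,0],"rot":[0,0,0],"jaw":0.0},{"translation":[0,0,0],"rot":[0,0,0],"jaw":0.0},{"translation":[0,0,0],"rot":[0,0,0],"jaw":0.0}]'
python3 -m creep '[{"translation":[0,-0.001,0],"rot":[0,0,0],"jaw":0.0},{"translation":[0,-0.001,0],"rot":[0,0,0],"jaw":0.0},{"translation":[0,0,0],"rot":[0,0,0],"jaw":0.0},{"translation":[0,0,0],"rot":[0,0,0],"jaw":0.0}]'
python3 -c "
from h import *
plan([0.583,0.1037,0.08],-0.146);print(arm.observe()['ft_torque'])"
```

```text
clock: 21.22
position: [0.5838, 0.1036, 0.0822]
ee_rot: [3.13, -0.231, -0.001]
force: [-4.1, -8.4, 10.3]
width: 0.304
clock: 21.55
position: [0.5843, 0.1051, 0.0822]
ee_rot: [3.129, -0.232, -0.0]
force: [-3.3, -8.7, 10.5]
width: 0.303
t 21.55 pos [0.5843 0.1051 0.0822] yaw -0.148 tool z [-0.001 -0.004 -1.   ] F [-3.31 -8.72 10.52] w 0.0279
delta tool [-0.001   0.0016  0.0022] turn about tool z deg -0.11
[-1.3090612   0.52841192  0.15902901]
```

```bash
python3 -m creep '[{"translation":[0,-0.001,0],"rot":[0,0,0],"jaw":0.0},{"translation":[0,-0.001,0],"rot":[0,0,0],"jaw":0.0},{"translation":[0,0,0],"rot":[0,0,0],"jaw":0.0},{"translation":[0,0,0],"rot":[0,0,0],"jaw":0.0}]'
python3 -m creep '[{"translation":[0,-0.001,0],"rot":[0,0,0],"jaw":0.0},{"translation":[0,-0.001,0],"rot":[0,0,0],"jaw":0.0},{"translation":[0,0,0],"rot":[0,0,0],"jaw":0.0},{"translation":[0,0,0],"rot":[0,0,0],"jaw":0.0}]'
python3 -c "
from h import *
plan([0.583,0.1037,0.08],-0.146);print(arm.observe()['ft_torque'])"
```

```text
clock: 21.88
position: [0.5848, 0.1069, 0.0823]
ee_rot: [3.129, -0.232, 0.0]
force: [-2.6, -9.7, 10.9]
width: 0.305
clock: 22.22
position: [0.5851, 0.1088, 0.0823]
ee_rot: [3.129, -0.232, 0.0]
force: [-1.1, -9.8, 10.5]
width: 0.304
t 22.22 pos [0.5851 0.1088 0.0823] yaw -0.1483 tool z [-0.    -0.004 -1.   ] F [-1.14 -9.78 10.49] w 0.0279
delta tool [-0.0014  0.0053  0.0023] turn about tool z deg -0.13
[-1.53080093  0.46798036  0.0863876 ]
```

```bash
python3 -m creep '[{"translation":[0,-0.001,0],"rot":[0,0,0],"jaw":0.0},{"translation":[0,-0.0005,0],"rot":[0,0,0],"jaw":0.0},{"translation":[0,0,0],"rot":[0,0,0],"jaw":0.0},{"translation":[0,0,0],"rot":[0,0,0],"jaw":0.0}]'
python3 -m creep '[{"translation":[0,-0.001,0],"rot":[0,0,0],"jaw":0.0},{"translation":[0,-0.0005,0],"rot":[0,0,0],"jaw":0.0},{"translation":[0,0,0],"rot":[0,0,0],"jaw":0.0},{"translation":[0,0,0],"rot":[0,0,0],"jaw":0.0}]'
python3 -c "
from h import *
plan([0.583,0.1037,0.08],-0.146);print(arm.observe()['ft_torque'])"
```

```text
clock: 22.55
position: [0.5853, 0.1097, 0.0823]
ee_rot: [3.128, -0.233, 0.0]
force: [-1.2, -12.1, 10.9]
width: 0.3
clock: 22.88
position: [0.5854, 0.1098, 0.0824]
ee_rot: [3.126, -0.234, -0.001]
force: [-3.2, -15.4, 15.9]
width: 0.309
t 22.88 pos [0.5854 0.1098 0.0824] yaw -0.1494 tool z [-0.001 -0.007 -1.   ] F [ -3.23 -15.36  15.86] w 0.0284
delta tool [-0.0014  0.0064  0.0025] turn about tool z deg -0.19
[-2.58677328  0.76821329  0.31744216]
```

The plate stopped at y≈0.110 and the force is rising, so it is against the spacer. I press a bit further for margin.

```bash
python3 -m creep '[{"translation":[0,-0.001,0],"rot":[0,0,0],"jaw":0.0},{"translation":[0,-0.001,0],"rot":[0,0,0],"jaw":0.0},{"translation":[0,-0.001,0],"rot":[0,0,0],"jaw":0.0},{"translation":[0,0,0],"rot":[0,0,0],"jaw":0.0},{"translation":[0,0,0],"rot":[0,0,0],"jaw":0.0}]'
python3 - <<'E'
from h import *
plan([0.583,0.1037,0.08],-0.146);print(arm.observe()['ft_torque'])
i=optics.camera_info("wrist");im=optics.get_image("wrist");b=im[:,:,::-1].copy();cv2.imwrite("pics/r.png",b)
im=optics.get_image("scene");b=im[:,:,::-1].copy();cv2.imwrite("pics/r2.png",cv2.resize(b[130:280,280:440],None,fx=4,fy=4,interpolation=cv2.INTER_CUBIC))
im=optics.get_image("top");b=im[:,:,::-1].copy();cv2.imwrite("pics/r3.png",cv2.resize(b[190:305,195:390],None,fx=4,fy=4,interpolation=cv2.INTER_CUBIC))
E
```

```text
clock: 23.3
position: [0.5856, 0.11, 0.0825]
ee_rot: [3.123, -0.236, -0.001]
force: [-6.0, -22.7, 20.0]
width: 0.3
t 23.3 pos [0.5856 0.11   0.0825] yaw -0.1511 tool z [-0.002 -0.01  -1.   ] F [ -5.95 -22.73  20.04] w 0.0275
delta tool [-0.0016  0.0066  0.0026] turn about tool z deg -0.29
[-4.09943897  1.21087849  0.42886336]
```

View pics/r.png

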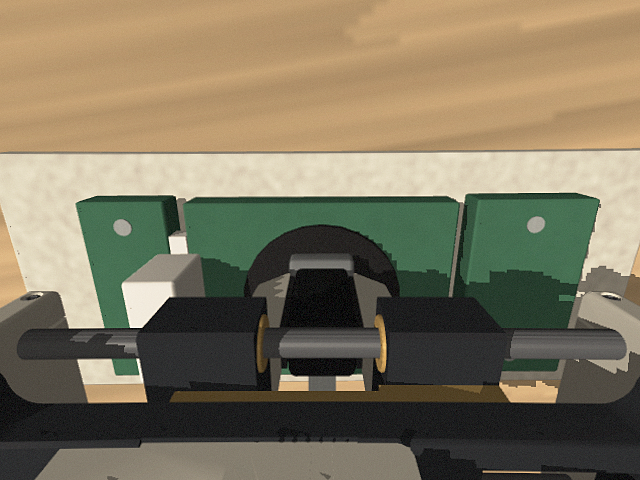

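View pics/r2.png

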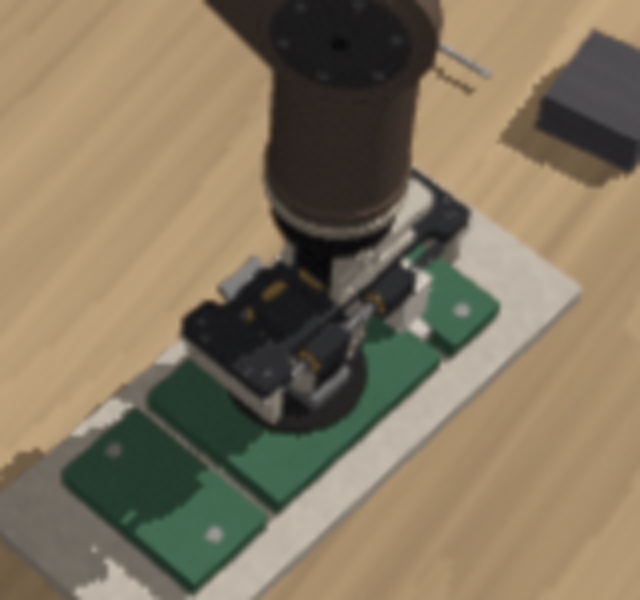

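View pics/r3.png

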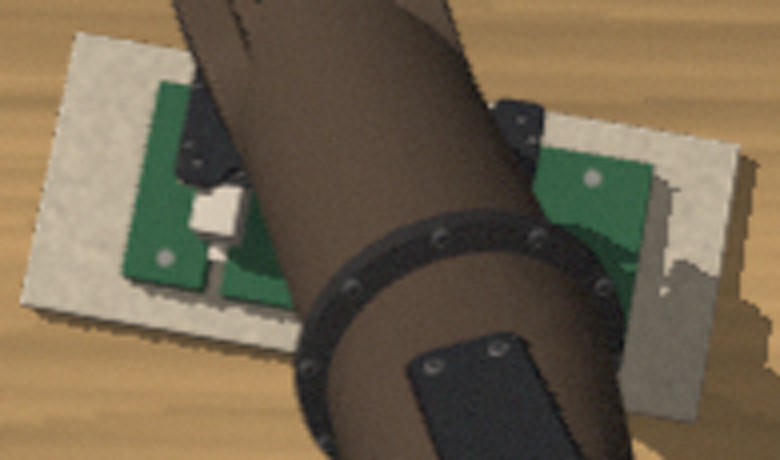

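The wrist view shows the spacer's blade squeezed at x≈180 between the narrow and middle plates. The tight gap has opened at x≈460 and the plate looks parallel. Quick squareness check from the edges.

```bash
python3 - <<'E'
from h import *
i=optics.camera_info("wrist");b=cv2.imread("pics/r.png").astype(int)
def top(c):  # first row where top-face green begins
    for r in range(185,225):
        p=b[r:r+3,c].mean(0)
        if p[1]>p[2]+22 and p[1]>80: return r
for nm,cs in dict(N=range(90,160,10),M=range(200,440,20),W=range(480,580,12)).items():
    P=np.array([onz(i,(c,top(c)),.038)[:2] for c in cs if top(c)])
    k=np.polyfit(P[:,1],P[:,0],1);print(nm,[top(c) for c in cs],"row-axis slope",k[0].round(4),"yaw",-np.arctan(k[0]).round(4),"u",(P@[np.cos(-.148),np.sin(-.148)]).mean().round(4))
s=arm.observe();print(s['clock'],s['force'],np.abs(s['dq']).max())
E
```

```text
N [201, 200, 200, 200, 200, 200, 200] row-axis slope 0.141 yaw -0.1401 u 0.6072
M [202, 202, 201, 202, 202, 202, 201, 202, 201, 201, 201, 201] row-axis slope 0.1497 yaw -0.1486 u 0.606
W [198, 198, 198, 198, 198, 198, 198, 197, 198] row-axis slope 0.1525 yaw -0.1513 u 0.6073
23.45 [ -6.3677469  -23.32361947  19.95565765] 0.0018655833900160911
```

The middle plate's yaw is -0.149 against -0.151/-0.140 for the end plates, and its in-line offset is about 1 mm. I let it settle for a moment and hand in.

```bash
python3 -m creep '[{"translation":[0,0,0],"rot":[0,0,0],"jaw":0.0},{"translation":[0,0,0],"rot":[0,0,0],"jaw":0.0},{"translation":[0,0,0],"rot":[0,0,0],"jaw":0.0},{"translation":[0,0,0],"rot":[0,0,0],"jaw":0.0},{"translation":[0,0,0],"rot":[0,0,0],"jaw":0.0},{"translation":[0,0,0],"rot":[0,0,0],"jaw":0.0}]'
python3 -c "
from cell import arm
print(arm.sign_off())"
```

```text
clock: 23.95
position: [0.5856, 0.11, 0.0825]
ee_rot: [3.123, -0.237, -0.001]
force: [-4.9, -23.3, 19.9]
width: 0.305
the job is handed in; nothing more can be done
None
```

I pumped the lever through three full strokes and seated the large spacer from the rack in the wide gap. I then slid the middle plate against the spacer and handed in at about 24 s, still pressing with the handle gripped. No verdict is reported at hand-in.

**Last checks:**
- **Strokes:** on the second stroke the travel from contact to the stop measured about 17 mm. All three reached the hard stop, and the lever was back up after each.
- **Spacer:** a light press on its top met hard contact at TCP 0.0924 m against 0.092 expected, so the shoulders rest on the plates.
- **Squeeze:** the tool pushes the plate with about 23 N along the row, and the plate stays at rest with the handle gripped (28 mm).
- **Plate:** its yaw is -0.149, and the end plates read -0.140 and -0.151. It is about 1 mm off the row's line.

**What disagreed or was not checked:**
- The first stroke pressed harder than needed, 75 N at the stop.
- At the end the tool leans about 0.01 rad and bears down with about 20 N.
- The contact forces on the spacer and the plate's flatness were not measured directly. I inferred them from the tool force and the pictures.

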